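Put the drill-bit cassettes away bits-up in the sloped case

TASK

Take the red and the yellow drill-bit cassette out of their upright stands and lay each in the pocket of its own colour in the sloped case insert, bits facing up and plain back flat on the pocket floor, fully seated inside the pocket walls. Leave both at rest there, and do not shift or knock over anything else on the bench.

Things in the scene. Friction and masses are not known exactly. Their poses are not given: they have to be found in the camera images.
- red: red drill-bit cassette: flat rectangular slab 120 mm long (its z), 60 mm wide (its y), 16 mm thick (its x). Steel bits on its -x face, 5 mm proud over y = -25..25, z = 46..112 mm; the back (+x face) is plain. Origin: centre of the end it stands on at the start; z runs to the other (top) end. It starts standing upright on end in its stand. About 180 g.
- red_back (a point): centre of the plain back face of the red cassette (8 mm along +x, 60 mm along z from its origin); axes as the cassette's
- red_stand: fixed dark steel slot stand with red marks, foot 70 x 92 mm, slot top 46 mm above the table; the red cassette's lower end stands 36 mm deep in it on a floor 10 mm above the table, slot 19 x 66 mm. Origin: centre of its underside; axes start out as the cassette's.
- pocket_red (a point): floor centre of the red-marked pocket in the sloped green insert: x up the slope (35 deg), y across, z out of the pocket. 128 x 66 mm; end walls 11 mm high and thick; side walls 11 mm high, 10 mm thick, only at x = -76..-16 mm; beside the upper part are open finger wells 20 mm below the floor, which is 44 mm wide. The pockets' centres are 104 mm apart in y.
- yellow: yellow drill-bit cassette: flat rectangular slab 120 mm long (its z), 60 mm wide (its y), 16 mm thick (its x). Steel bits on its -x face, 5 mm proud over y = -25..25, z = 46..112 mm; the back (+x face) is plain. Origin: centre of the end it stands on at the start; z runs to the other (top) end. It starts standing upright on end in its stand. About 180 g.
- yellow_back (a point): centre of the plain back face of the yellow cassette (8 mm along +x, 60 mm along z from its origin); axes as the cassette's
- yellow_stand: fixed dark steel slot stand with yellow marks, foot 70 x 92 mm, slot top 46 mm above the table; the yellow cassette's lower end stands 36 mm deep in it on a floor 10 mm above the table, slot 19 x 66 mm. Origin: centre of its underside; axes start out as the cassette's.
- pocket_yellow (a point): floor centre of the yellow-marked pocket in the sloped green insert: x up the slope (35 deg), y across, z out of the pocket. 128 x 66 mm; end walls 11 mm high and thick; side walls 11 mm high, 10 mm thick, only at x = -76..-16 mm; beside the upper part are open finger wells 20 mm below the floor, which is 44 mm wide. The pockets' centres are 104 mm apart in y.
- case: fixed dark steel frame that carries the sloped grey tray with the green insert and its two pockets; 152 x 206 mm along the slope, its low edge towards -x (the robot), high edge 120 mm above the table. Origin: centre of the underside, 70 mm straight below the point midway between the pockets' floor centres; z up.
- oil_can: bystander: blue-labelled oil can, upright cylinder 64 mm wide, 150 mm tall. Origin: centre of its underside (hand tools: under their middle)
- die_tin: bystander: brass-coloured die tin 75 x 60 x 38 mm. Origin: centre of its underside (hand tools: under their middle)
- jar: bystander: clear jar with red cap, 70 mm wide, 90 mm tall. Origin: centre of its underside (hand tools: under their middle)
- mug: bystander: blue mug, 80 mm wide, 90 mm tall, handle at +y. Origin: centre of its underside (hand tools: under their middle)
- screwdriver: bystander: screwdriver lying flat. Origin: centre of its underside (hand tools: under their middle)
- wrench: bystander: wrench lying flat. Origin: centre of its underside (hand tools: under their middle)
- tape: bystander: yellow tape measure 75 x 38 x 68 mm. Origin: centre of its underside (hand tools: under their middle)
Mind the look-alikes: they are no part of the job. What is meant by the red is not purple, and is the larger of those in its own colour.

How it is judged (in metres and radians):
At the end, for the whole second after the job is handed in: Each cassette lies bits-up in its own colour's pocket: centre of its back within 8 mm along the slope, 7 mm across and 5 mm in height of the pocket floor's centre, back parallel to the floor within 0.1 rad, length along the pocket within 0.12 rad (either end up), slower than 20 mm/s (x of red_back in the frame of pocket_red between -0.008 and 0.008 m and y of red_back in the frame of pocket_red between -0.007 and 0.007 m and z of red_back in the frame of pocket_red between -0.005 and 0.005 m and angle between the x axis of red and the z axis of pocket_red, either way round below 0.1 rad and angle between the z axis of red and the x axis of pocket_red, either way round below 0.12 rad and linear speed of each of red, yellow below 0.02 m/s and x of yellow_back in the frame of pocket_yellow between -0.008 and 0.008 m and y of yellow_back in the frame of pocket_yellow between -0.007 and 0.007 m and z of yellow_back in the frame of pocket_yellow between -0.005 and 0.005 m and angle between the x axis of yellow and the z axis of pocket_yellow, either way round below 0.1 rad and angle between the z axis of yellow and the x axis of pocket_yellow, either way round below 0.12 rad); the robot touches nothing.
It fails at once if a bystander on the bench is pushed more than 30 mm from its place or knocked over ((distance of oil_can from where it was at the start of the episode above 0.03 m or angle between oil_can's own z axis and vertical above 0.4 rad) or (distance of die_tin from where it was at the start of the episode above 0.03 m or angle between die_tin's own z axis and vertical above 0.4 rad) or (distance of jar from where it was at the start of the episode above 0.03 m or angle between jar's own z axis and vertical above 0.4 rad) or (distance of mug from where it was at the start of the episode above 0.03 m or angle between mug's own z axis and vertical above 0.4 rad) or distance of any of screwdriver, wrench, tape from where it was at the start of the episode above 0.03 m).
It also fails if it takes over 67 s, if anything falls off the work surface, if the arm or the gripper's body presses on something with over 40 N, if the wrist force passes 120 N, or if a joint passes its speed limit or range.

ROBOT

A 6-joint arm with a two-finger parallel gripper is mounted at the origin on the work surface. World frame = base frame: x ahead of the robot, y to its left, z up, the work surface at z = 0. Lengths are in mm, angles in rad, forces in N, time in s.
With the tool pointing down it reaches from about 275 to 1000 mm from the base axis. Payload 8.4 kg.
Tool frame: the origin (TCP) lies midway between the tips of the shut fingers; the grasp point (between the pads) lies 19 mm behind it; z points along the fingers, y is the line along which they close (so a half turn about z gives the same grasp; the last joint's range is limited). The gripper opens to 85 mm and grips with 20 to 120 N. Pads are 22 mm wide; open, the fingers measure 114 mm over their backs; the gripper's body (76 mm by 85 mm) begins 54 mm behind the grasp point. The pads swing forward as they close: fully open they stand 13 mm farther back than shut.
Start: joints at [1.169, 0.353, 1.633, -0, 1.155, -0.002], TCP at [243.27, 575.715, 231.281] pointing down, gripper open.
Joint ranges: [-2.63, 2.63], [-0.92, 2.1], [0.06, 2.66], [-1.3, 4.44], [0, 2.69], [-3.02, 3.02]. Speed limits (rad/s): [2.22, 2.22, 2.79, 3.14, 3.14, 3.14].

INTERFACE

Orientations are given as [roll, pitch, yaw] about the fixed x, y, z axes, in that order (R = Rz(yaw) Ry(pitch) Rx(roll)).
In Python, from rig import monitor, imaging, r gives the robot as it stands.
- The arm moves only by the tool drive_tool, never from a script. Its argument "plan" is a list of rows, each an object of numbers: "x", "y", "z": the shift along the tool's x, y, z in units of 50 mm (1.0 is 50 mm); "ax", "ay", "az": the turn, a rotation vector about the tool's x, y, z in units of 6 degrees (1.0 is 6 degrees); "hand": the finger opening in mm, from 0 to 85.4. In form: [{"x": .., "y": .., "z": .., "ax": .., "ay": .., "az": .., "hand": ..}, ...]. A call has 1 to 8 rows; each row is the pose to reach, as a shift and turn from the pose commanded when the call began, along the tool's axes at that moment; what a row does not reach only later rows make up. A row lasts 1/10 s, in which the tool goes at most 50 mm and 8.59 degrees, less where a joint would pass 70% of its speed; a pose out of reach is approached as far as the arm can. A call with a gripper value outside its range is refused whole. The fingers move at their own pace and stop on an object; "grip_force" is the grip in N (left out, the last holds). Time passes only in rows, so rows that repeat a pose let the fingers close. It gives the time, the measured TCP pose, the force, the opening and the grip force at its end, in the units of the state.
- monitor.sense(): the state, without advancing time (a new reading comes with each control period).
- imaging.grab_frame(name): name is "side" or "top" or "wrist"; returns the picture (420x560x3 uint8, red, green, blue); there is no depth.
- imaging.camera_info(name): a dict with "mtx" (3x3 intrinsics, pixels), "R" (3x3) and "t" (3): a world point X has camera coordinates R X + t. Camera axes: x right, y down, z forward; pixel columns grow to the right and rows downward; lengths in mm; the calibration is good to about 2 mm. A picture is of the moment at which its call begins: read the wrist's pose just before it. camera_info takes no time and is no camera call; for the wrist camera it gives the pose at the moment of the call.
- r.sign_off(): hands the job in; it is judged then, once.
The state is a dict: "clock": time; "qpos": joint angles; "qvel": joint speeds; "joint_efforts": joint torques, N m; "eef_pos": TCP position; "tcp_rot": TCP orientation; "contact_force": force on the tool from outside, world axes, zero at the start; "wrist_torque": the same for the moment, N m; "opening": opening from 0.0 (shut) to 1.0 (fully open); "grasp_force": force on a finger pad.
Only numpy, scipy, OpenCV 4.12 (cv2) and the standard library are available. Lean on these libraries where they do the work, as an engineer would, in place of code of your own. Each camera call takes 0.05 s, during which the arm holds its last target. There are 200 camera calls.

## Working session

There is one attempt and no reset: what is moved stays moved. The work goes in short steps, Python scripts to look and compute and a tool call to move; the robot and the scene stay as the last step left them, time stands still between calls to the robot, and variables do not carry over. Pictures are saved under pics/ and viewed, at most 10 in all, crops included, and the job is handed in when it is done.

Besides the shell and the picture viewer there is one more tool, called by a JSON object that holds its "api" and its "payload". drive_tool: Moves the arm, as the interface text tells. Its arguments: {"type":"object","properties":{"plan":{"type":"array","items":{"type":"object","properties":{"x":{"type":"number"},"y":{"type":"number"},"z":{"type":"number"},"ax":{"type":"number"},"ay":{"type":"number"},"az":{"type":"number"},"hand":{"type":"number"}}}},"grip_force":{"type":"number"}},"required":["plan"]}

```bash
mkdir -p pics; ls; python3 - <<'E'
from rig import monitor, imaging, r
import cv2,numpy as np,json
print(monitor.sense())
ims={}
for n in ["side","top","wrist"]:
    c=imaging.camera_info(n); im=imaging.grab_frame(n); ims[n]=im
    np.save(f"pics/{n}0.npy",im)
    print(n,np.round(c["mtx"],1).tolist(),np.round(c["R"],4).tolist(),np.round(c["t"],1).tolist())
    cv2.imwrite(f"pics/{n}0.png",cv2.cvtColor(im,cv2.COLOR_RGB2BGR))
E
```

```text
pics
{'clock': 0.0, 'qpos': array([ 1.16860235e+00,  3.53669197e-01,  1.63415861e+00,  2.11691828e-05,
        1.15516609e+00, -2.41548430e-03]), 'qvel': array([-0.00019523,  0.00098602, -0.00059459,  0.000529  ,  0.00118256,
       -0.00160796]), 'joint_efforts': array([-5.81874883e-04, -6.05257058e+01, -3.42070985e+01, -1.08515933e-04,
        9.58340010e-03,  1.54253399e-05]), 'eef_pos': array([243.07366269, 575.27369224, 230.53805148]), 'tcp_rot': array([-3.14019146e+00, -2.27395072e-05,  2.74180559e+00]), 'contact_force': array([ 0.25678612,  0.16523131, -0.05842501]), 'wrist_torque': array([ 0.02917983, -0.03461555,  0.02550503]), 'grasp_force': 0.0, 'opening': 1.0047494013157217}
side [[516.9, 0.0, 278.7], [0.0, 516.9, 213.8], [0.0, 0.0, 1.0]] [[0.8498, -0.5271, -0.0053], [-0.3269, -0.5191, -0.7897], [0.4135, 0.6728, -0.6134]] [-445.2, 225.4, 1194.8]
top [[454.4, 0.0, 283.2], [0.0, 454.4, 203.6], [0.0, 0.0, 1.0]] [[-0.0113, -0.9997, -0.0195], [-0.9975, 0.0126, -0.0692], [0.0695, 0.0187, -0.9974]] [-13.5, 538.1, 1457.7]
wrist [[293.4, 0.0, 277.1], [0.0, 293.4, 214.3], [0.0, 0.0, 1.0]] [[0.3895, 0.921, -0.0013], [0.88, -0.3717, 0.2956], [0.2717, -0.1163, -0.9553]] [-624.0, -38.3, 380.2]
```

View pics/top0.png

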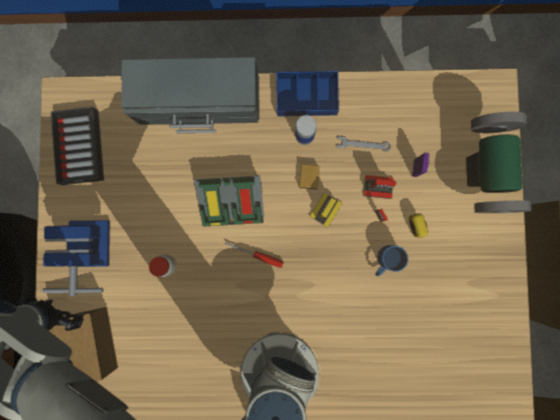

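View pics/side0.png

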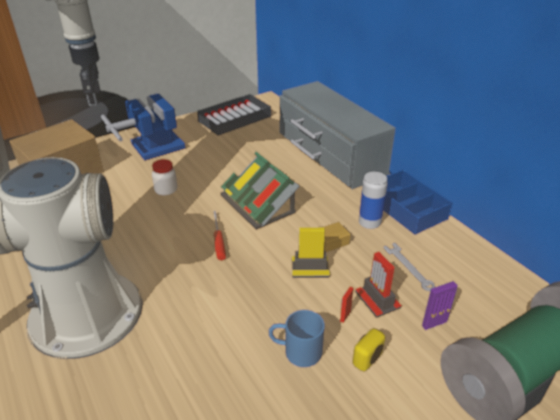

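The top view shows the yellow stand at about (325,208), the red stand at (378,187) and the case pockets at yellow (213,205) and red (246,203). Candidates for "red":
- Cassette in the stand, (378,187).
- Small red slab, (380,215).
- Purple slab, (422,164).
- Red tray marks, (246,203).

For "yellow", the candidates are the cassette in its stand (325,208) and the tape (420,226). I choose the two that stand in stands and will check them in one crop.

```bash
python3 - <<'E'
import cv2,numpy as np
t=cv2.imread("pics/top0.png");s=cv2.imread("pics/side0.png")
a=cv2.resize(t[160:240,190:430],None,fx=3.3,fy=3.3,interpolation=cv2.INTER_CUBIC)
b=cv2.resize(s[215:335,280:420],None,fx=2.7,fy=2.7,interpolation=cv2.INTER_CUBIC)
c=cv2.resize(s[145:235,210:310],None,fx=3.5,fy=3.5,interpolation=cv2.INTER_CUBIC)
o=np.zeros((264+324,792,3),np.uint8);o[:264]=a[:264,:792];o[264:,:378]=b[:324,:378];o[264:264+315,400:750]=c[:315,:350]
cv2.imwrite("pics/crop1.png",o)
E
```

```text
(no output)
```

View pics/crop1.png

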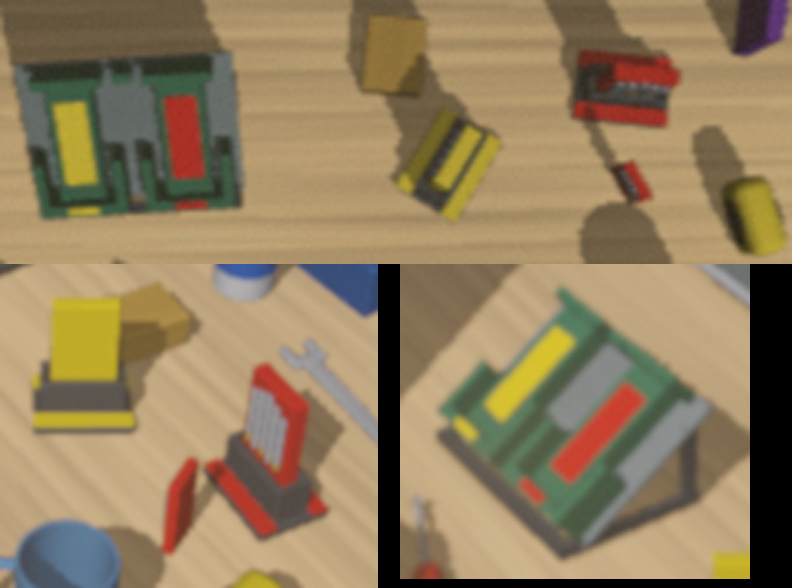

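Confirmed: the yellow cassette shows its plain back to the side camera, so its bits face away. The red cassette shows its bits. The small red slab at top (380,215) is the look-alike. Now I measure.

```bash
cat > h.py <<'E'
import numpy as np,cv2
from rig import monitor,imaging,r
from scipy.spatial.transform import Rotation as Ro
def ray(c,uv,z):
    M,R,t=np.array(c["mtx"]),np.array(c["R"]),np.array(c["t"])
    C=-R.T@t; d=R.T@np.linalg.solve(M,[uv[0],uv[1],1.]); return C+d*(z-C[2])/d[2]
def proj(c,X):
    p=np.array(c["mtx"])@(np.array(c["R"])@np.array(X,float)+np.array(c["t"])); return p[:2]/p[2]
def tri(cs,uvs):
    A=[];b=[]
    for c,uv in zip(cs,uvs):
        R,t=np.array(c["R"]),np.array(c["t"]);d=R.T@np.linalg.solve(np.array(c["mtx"]),[uv[0],uv[1],1.]);d/=np.linalg.norm(d)
        P=np.eye(3)-np.outer(d,d);A.append(P);b.append(P@(-R.T@t))
    return np.linalg.solve(sum(A),sum(b))
def blobs(im,col,roi,minA=8):
    hsv=cv2.cvtColor(im,cv2.COLOR_RGB2HSV).astype(int);H,S,V=hsv[...,0],hsv[...,1],hsv[...,2]
    m=((H<6)|(H>174))&(S>165)&(V>60) if col=="red" else (H>23)&(H<33)&(S>190)&(V>70)
    k=np.zeros(m.shape,bool);x0,x1,y0,y1=roi;k[y0:y1,x0:x1]=1;m=(m&k).astype(np.uint8)
    n,l,s,ce=cv2.connectedComponentsWithStats(m)
    out=[]
    for i in range(1,n):
        if s[i,4]<minA: continue
        cn,_=cv2.findContours((l==i).astype(np.uint8),0,2)
        out.append((s[i,4],ce[i],cv2.minAreaRect(max(cn,key=len)),s[i,:4]))
    return sorted(out,key=lambda o:-o[0])
def Rt(cx,cy,cz): return np.array([cx,cy,cz]).T
def move(p,R):
    s=monitor.sense();R0=Ro.from_euler('xyz',s["tcp_rot"]);p0=s["eef_pos"]
    d=R0.inv().apply(p-p0)/50;w=(R0.inv()*Ro.from_matrix(R)).as_rotvec(degrees=True)/6
    print("xyz",np.round(d,2),"a",np.round(w,2),"rows",np.ceil(max(np.linalg.norm(d),np.linalg.norm(w)*6/8.59)))
E
python3 - <<'E'
from h import *
t=np.load("pics/top0.npy");s=np.load("pics/side0.npy");ct=imaging.camera_info("top");cs=imaging.camera_info("side")
for nm,im,c,rois in [("top",t,ct,dict(pr=("red",(225,275,170,235)),py=("yellow",(195,230,170,235)),sr=("red",(358,405,170,208)),sy=("yellow",(305,350,188,230)))),
  ("side",s,cs,dict(pr=("red",(220,310,150,230)),py=("yellow",(210,300,150,220)),sr=("red",(355,405,245,320)),sy=("yellow",(285,335,220,285))))]:
    for k,(col,roi) in rois.items():
        for a,ce,re,bb in blobs(im,col,roi):
            print(nm,k,a,np.round(ce,1),np.round(re[0],1),np.round(re[1],1),round(re[2]),bb,"z0/70/130:",[np.round(ray(c,ce,z)[:2]).tolist() for z in (4,70,130)])
E
```

```text
top pr 214 [245.4 201. ] [245.5 201.1] [24.4  8.8] 83 [240 189  11  25] z0/70/130: [[549.0, 105.0], [544.0, 98.0], [539.0, 92.0]]
top pr 15 [247.7 221.5] [247.5 221.5] [1. 7.] 90 [244 221   8   2] z0/70/130: [[481.0, 97.0], [479.0, 91.0], [477.0, 85.0]]
top sr 147 [382.9 180.4] [380.  180.7] [28.6  7.4] 5 [366 176  29  10] z0/70/130: [[611.0, -347.0], [603.0, -334.0], [596.0, -322.0]]
top sr 126 [377.8 193.9] [377.5 193.8] [27.3  4.7] 6 [364 191  28   7] z0/70/130: [[567.0, -330.0], [561.0, -317.0], [556.0, -306.0]]
side pr 206 [266.1 192.8] [266.2 192.7] [ 6.6 30.6] 43 [254 180  25  26] z0/70/130: [[590.0, 179.0], [544.0, 98.0], [502.0, 25.0]]
side pr 11 [247.3 209.4] [247.3 209.3] [4.9 1.4] 45 [245 208   5   4] z0/70/130: [[502.0, 137.0], [462.0, 59.0], [426.0, -11.0]]
side py 134 [246.3 175.9] [246.4 175.9] [ 4.8 27.7] 42 [236 165  22  23] z0/70/130: [[584.0, 290.0], [538.0, 202.0], [497.0, 121.0]]
side sr 298 [385.7 272.1] [385.9 273.3] [43.9 16.6] 77 [374 253  20  44] z0/70/130: [[668.0, -272.0], [616.0, -320.0], [569.0, -363.0]]
side sr 177 [369.  301.1] [368.7 300.9] [33.3  5.4] 50 [357 288  25  27] z0/70/130: [[571.0, -325.0], [526.0, -369.0], [486.0, -408.0]]
side sr 23 [396.7 304.1] [397.  303.5] [4. 5.] 0 [395 301   5   6] z0/70/130: [[620.0, -367.0], [571.0, -407.0], [527.0, -444.0]]
side sy 652 [311.4 242.4] [311. 242.] [24. 28.] 0 [299 228  25  29] z0/70/130: [[576.0, -81.0], [531.0, -143.0], [490.0, -198.0]]
side sy 101 [310.6 272. ] [310.5 272. ] [ 2. 33.] 90 [294 271  34   3] z0/70/130: [[510.0, -173.0], [470.0, -227.0], [433.0, -277.0]]
```

```bash
python3 - <<'E'
from h import *
y=3.1;R=Rt([np.cos(y),np.sin(y),0],[np.sin(y),-np.cos(y),0],[0,0,-1])
move(np.array([570,-220,290.]),R)
E
```

```text
xyz [-12.21 -12.11  -1.17] a [-0.01 -0.   -3.42] rows 18.0
```

{"api": "drive_tool", "payload": {"plan": [{"x":-12.2,"y":-12.1,"z":-1.2,"az":-3.4,"hand":85},{"x":-12.2,"y":-12.1,"z":-1.2,"az":-3.4,"hand":85},{"x":-12.2,"y":-12.1,"z":-1.2,"az":-3.4,"hand":85},{"x":-12.2,"y":-12.1,"z":-1.2,"az":-3.4,"hand":85},{"x":-12.2,"y":-12.1,"z":-1.2,"az":-3.4,"hand":85},{"x":-12.2,"y":-12.1,"z":-1.2,"az":-3.4,"hand":85},{"x":-12.2,"y":-12.1,"z":-1.2,"az":-3.4,"hand":85},{"x":-12.2,"y":-12.1,"z":-1.2,"az":-3.4,"hand":85}]}}

```text
invalid input
```

```bash
python3 - <<'E'
from h import *
y=3.1;R=Rt([np.cos(y),np.sin(y),0],[np.sin(y),-np.cos(y),0],[0,0,-1])
print(monitor.sense()["eef_pos"],monitor.sense()["qpos"])
move(np.array([570,-220,290.]),R)
E
```

```text
[243.11688147 575.37044072 230.71642647] [ 1.16860123e+00  3.53513616e-01  1.63396887e+00  1.73373870e-05
  1.15521589e+00 -2.39213394e-03]
xyz [-12.21 -12.11  -1.17] a [-0.01 -0.   -3.42] rows 18.0
```

{"api": "drive_tool", "payload": {"plan": [{"x":-0.7,"y":-0.7,"z":-0.15,"ax":0,"ay":0,"az":-0.4,"hand":85},{"x":-1.4,"y":-1.4,"z":-0.3,"ax":0,"ay":0,"az":-0.8,"hand":85},{"x":-2.1,"y":-2.1,"z":-0.45,"ax":0,"ay":0,"az":-1.2,"hand":85},{"x":-2.8,"y":-2.8,"z":-0.6,"ax":0,"ay":0,"az":-1.6,"hand":85},{"x":-3.5,"y":-3.5,"z":-0.75,"ax":0,"ay":0,"az":-2,"hand":85},{"x":-4.2,"y":-4.2,"z":-0.9,"ax":0,"ay":0,"az":-2.4,"hand":85},{"x":-4.9,"y":-4.9,"z":-1.05,"ax":0,"ay":0,"az":-2.8,"hand":85},{"x":-5.6,"y":-5.6,"z":-1.2,"ax":0,"ay":0,"az":-3.4,"hand":85}]}}

```text
clock: 0.95
eef_pos: [392.2, 207.4, 291.6]
tcp_rot: [3.141, 0.0, 3.1]
contact_force: [1.9, 0.9, -0.2]
opening: 0.995
grasp_force: 0.0
```

```bash
python3 - <<'E'
from h import *
y=3.1;R=Rt([np.cos(y),np.sin(y),0],[np.sin(y),-np.cos(y),0],[0,0,-1])
print(monitor.sense()["eef_pos"],monitor.sense()["qpos"])
move(np.array([570,-220,290.]),R)
E
```

```text
[392.20627472 207.37441102 291.55990109] [ 4.83017439e-01  1.74214670e-03  1.92670302e+00 -3.52876717e-05
  1.21279648e+00 -1.04625253e+00]
xyz [-3.91 -8.39  0.03] a [0. 0. 0.] rows 10.0
```

{"api": "drive_tool", "payload": {"plan": [{"x":-3.3,"y":-7,"hand":85},{"x":-3.3,"y":-7,"hand":85},{"x":-3.3,"y":-7,"hand":85},{"x":-3.3,"y":-7,"hand":85},{"x":-3.3,"y":-7,"hand":85},{"x":-3.3,"y":-7,"hand":85},{"x":-3.3,"y":-7,"hand":85},{"x":-3.3,"y":-7,"hand":85}]}}

```text
invalid input
```

```bash
python3 - <<'E'
from h import *
s=monitor.sense();print(s["clock"],s["eef_pos"],s["qpos"])
c=imaging.camera_info("wrist");im=imaging.grab_frame("wrist");np.save("pics/w1.npy",im);np.savez("pics/w1c.npz",**{k:np.array(v) for k,v in c.items()})
cv2.imwrite("pics/w1.png",im[...,::-1])
E
```

```text
0.95 [392.20627472 207.37441102 291.55990109] [ 4.83017439e-01  1.74214670e-03  1.92670302e+00 -3.52876717e-05
  1.21279648e+00 -1.04625253e+00]
```

View pics/w1.png

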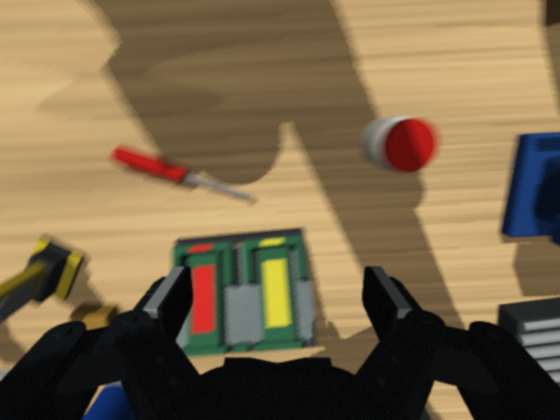

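The view over the case shows the red floor stripe at about (203,298), the yellow stripe at (276,292), and the yellow stand at far left (40,280). Now I continue towards the stands.

{"api": "drive_tool", "payload": {"plan": [{"x":-3.3,"y":-7,"z":0,"ax":0,"ay":0,"az":0,"hand":85},{"x":-3.3,"y":-7,"z":0,"ax":0,"ay":0,"az":0,"hand":85},{"x":-3.3,"y":-7,"z":0,"ax":0,"ay":0,"az":0,"hand":85},{"x":-3.3,"y":-7,"z":0,"ax":0,"ay":0,"az":0,"hand":85},{"x":-3.3,"y":-7,"z":0,"ax":0,"ay":0,"az":0,"hand":85},{"x":-3.3,"y":-7,"z":0,"ax":0,"ay":0,"az":0,"hand":85},{"x":-3.3,"y":-7,"z":0,"ax":0,"ay":0,"az":0,"hand":85},{"x":-3.3,"y":-7,"z":0,"ax":0,"ay":0,"az":0,"hand":85}]}}

```text
clock: 1.8
eef_pos: [542.2, -150.4, 291.0]
tcp_rot: [-3.141, 0.0, 3.097]
contact_force: [0.3, 0.6, 0.4]
opening: 0.998
grasp_force: 0.0
```

```bash
python3 - <<'E'
from h import *
s=monitor.sense();print(s["clock"],s["eef_pos"],s["qpos"])
c=imaging.camera_info("wrist");im=imaging.grab_frame("wrist");np.save("pics/w2.npy",im);np.savez("pics/w2c.npz",**{k:np.array(v) for k,v in c.items()})
cv2.imwrite("pics/w2.png",im[...,::-1])
c1=dict(np.load("pics/w1c.npz"));i1=np.load("pics/w1.npy")
for col,roi in (("red",(170,225,235,345)),("yellow",(250,300,235,345))):
    for a,ce,re,bb in blobs(i1,col,roi):
        print(col,a,np.round(ce,1),np.round(re[0],1),np.round(re[1],1),round(re[2],1),np.round(ray(c1,re[0],70),1),np.round(ray(c1,re[0],30),1))
E
```

```text
1.8 [ 542.16540004 -150.44876734  290.96603844] [-2.73127254e-01  2.02994900e-01  1.70059231e+00 -3.89125494e-04
  1.23785636e+00 -1.79872677e+00]
red 1341 [202.6 299. ] [202.5 299. ] [66. 21.] 90.0 [551.4  93.9  70. ] [577.2  81.2  30. ]
red 117 [199.8 248.1] [199.9 247.9] [ 6.6 20.7] 83.7 [472.4  99.7  70. ] [489.5  87.6  30. ]
```

View pics/w2.png

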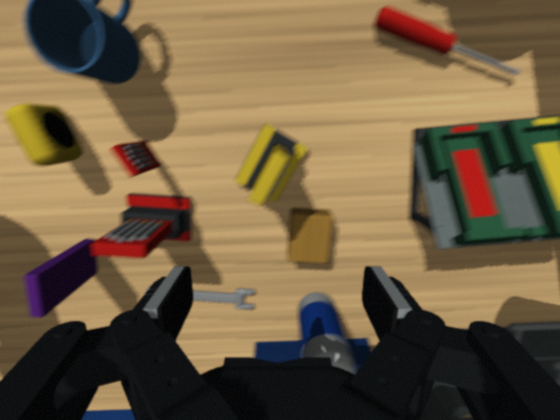

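```bash
python3 - <<'E'
from h import *
im=cv2.imread("pics/w2.png")
a=cv2.resize(im[110:215,225:320],None,fx=4,fy=4,interpolation=cv2.INTER_CUBIC)
b=cv2.resize(im[180:270,85:200],None,fx=3.4,fy=3.4,interpolation=cv2.INTER_CUBIC)
o=np.zeros((430,800,3),np.uint8);o[:420,:380]=a;o[:306,400:791]=b;cv2.imwrite("pics/c2.png",o)
c=dict(np.load("pics/w2c.npz"));i=np.load("pics/w2.npy")
for col,roi in (("yellow",(225,320,110,215)),("red",(85,200,180,270)),("red",(415,500,115,250))):
    for a,ce,re,bb in blobs(i,col,roi):
        print(col,a,np.round(ce,1),np.round(cv2.boxPoints(re)).tolist(),[np.round(ray(c,re[0],z)[:2]) for z in (8,70,130)])
E
```

```text
yellow 780 [268.7 173.3] [[247.0, 195.0], [276.0, 145.0], [290.0, 153.0], [262.0, 203.0]] [array([ 537., -163.]), array([ 526., -160.]), array([ 517., -158.])]
yellow 466 [255.  154.4] [[237.0, 179.0], [265.0, 127.0], [273.0, 130.0], [244.0, 183.0]] [array([ 508., -181.]), array([ 502., -176.]), array([ 496., -172.])]
yellow 255 [289.5 169.5] [[267.0, 195.0], [296.0, 145.0], [304.0, 150.0], [275.0, 200.0]] [array([ 535., -138.]), array([ 525., -139.]), array([ 515., -141.])]
red 1007 [123.8 245.8] [[87.0, 242.0], [169.0, 220.0], [177.0, 247.0], [95.0, 269.0]] [array([ 637., -383.]), array([ 613., -349.]), array([ 588., -316.])]
red 713 [158.7 201.9] [[127.0, 206.0], [128.0, 194.0], [190.0, 198.0], [189.0, 210.0]] [array([ 571., -330.]), array([ 556., -304.]), array([ 541., -278.])]
red 78 [184.1 236.5] [[175.0, 232.0], [189.0, 232.0], [189.0, 240.0], [175.0, 240.0]] [array([ 627., -303.]), array([ 603., -280.]), array([ 581., -258.])]
red 1614 [474.1 183. ] [[452.0, 152.0], [475.0, 145.0], [496.0, 214.0], [473.0, 220.0]] [array([563., 138.]), array([549.,  97.]), array([535.,  57.])]
red 129 [463.5 128.3] [[452.0, 126.0], [475.0, 124.0], [475.0, 130.0], [452.0, 133.0]] [array([485., 112.]), array([482.,  74.]), array([480.,  38.])]
```

View pics/c2.png

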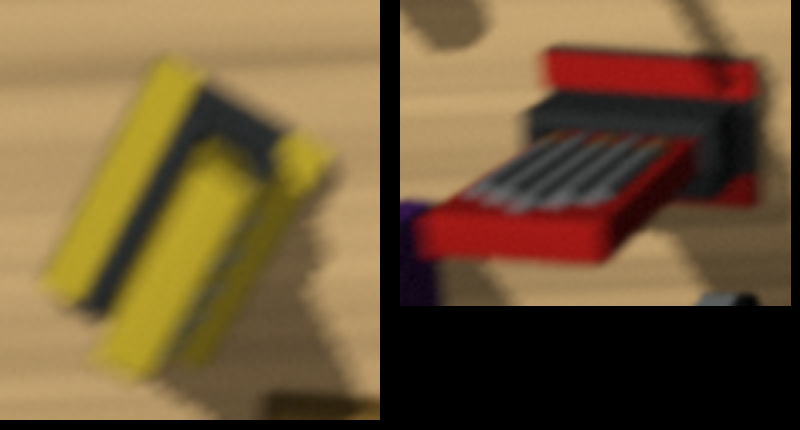

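```bash
python3 - <<'E'
from h import *
c=dict(np.load("pics/w2c.npz"));ct=imaging.camera_info("top");cs=imaging.camera_info("side")
P=lambda uv,z,c=c:ray(c,uv,z)[:2]
def d(a,b,z): 
    A,B=P(a,z),P(b,z);v=B-A;return np.round((A+B)/2,1),round(np.hypot(*v),1),round(np.degrees(np.arctan2(v[1],v[0])),1)
print("Y top",d((254.5,199),(283,149),130),d((247,195),(276,145),130),d((262,203),(290,153),130)," strip",d((240.5,181),(269,128.5),8))
print("R top",d((91.5,248),(146,249.5),130),"far edge",d((91,256),(144.7,257),130),"near",d((92,240),(147,241.5),130)," strip",d((127.5,200),(189.5,204),8))
# top cam: pocket yellow, loosened, and yellow cassette
t=np.load("pics/top0.npy");hs=cv2.cvtColor(t,cv2.COLOR_RGB2HSV)
for nm,(x0,x1,y0,y1) in dict(py=(195,230,180,218),sy=(305,350,188,230)).items():
    m=cv2.inRange(hs,(22,150,90),(36,255,255));k=np.zeros_like(m);k[y0:y1,x0:x1]=m[y0:y1,x0:x1]
    n,l,s,ce=cv2.connectedComponentsWithStats(k)
    for i in range(1,n):
        if s[i,4]>12:
            cn=max(cv2.findContours((l==i).astype(np.uint8),0,2)[0],key=len);re=cv2.minAreaRect(cn)
            print(nm,s[i],np.round(ce[i],1),np.round(cv2.boxPoints(re),1).tolist(),[np.round(P(ce[i],z,ct)) for z in(8,70,130)])
# red pocket stripe ends (w2) on slope: low end z=70-40*s35.. test
for L in (0,40):
    pass
for X in ([544,98,70],[540,202,70],[517,-158,130],[594,-330,130]): print(X,[np.round(proj(q,X),1).tolist() for q in (ct,cs,c,dict(np.load("pics/w1c.npz")))])
E
```

```text
Y top (array([ 516.9, -158.6]), np.float64(60.3), np.float64(147.5)) (array([ 512.4, -165.9]), np.float64(60.4), np.float64(146.6)) (array([ 521.4, -151.3]), np.float64(60.3), np.float64(148.3))  strip (array([ 508.6, -181.8]), np.float64(85.3), np.float64(147.6))
R top (array([ 593. , -331.4]), np.float64(61.1), np.float64(85.7)) far edge (array([ 602.4, -334.4]), np.float64(60.8), np.float64(86.2)) near (array([ 583.4, -328.6]), np.float64(61.1), np.float64(85.7))  strip (array([ 570.9, -330.1]), np.float64(92.5), np.float64(83.6))
py [206 191  13  25 234] [212.4 202.9] [[205.8000030517578, 191.1999969482422], [215.0, 189.8000030517578], [218.89999389648438, 214.6999969482422], [209.60000610351562, 216.10000610351562]] [array([544., 213.]), array([539., 202.]), array([535., 191.])]
sy [311 193  17  25 121] [318.6 205.5] [[309.5, 215.5], [323.20001220703125, 192.3000030517578], [327.3999938964844, 194.8000030517578], [313.79998779296875, 218.10000610351562]] [array([ 531., -135.]), array([ 527., -132.]), array([ 523., -128.])]
sy [321 198  15  20 112] [328.  207.7] [[320.1000061035156, 215.5], [331.1000061035156, 197.1999969482422], [335.6000061035156, 200.0], [324.70001220703125, 218.1999969482422]] [array([ 523., -166.]), array([ 520., -161.]), array([ 516., -156.])]
sy [324 201  17  26 119] [332.4 213.6] [[323.3999938964844, 224.0], [338.0, 200.39999389648438], [341.79998779296875, 202.6999969482422], [327.20001220703125, 226.3000030517578]] [array([ 504., -180.]), array([ 501., -174.]), array([ 498., -169.])]
[544, 98, 70] [[245.3, 201.0], [266.1, 192.8], [475.7, 178.9], [204.7, 294.4]]
[540, 202, 70] [[212.3, 202.6], [246.8, 175.7], [560.5, 172.0], [277.8, 289.2]]
[517, -158, 130] [[328.6, 207.4], [311.1, 228.9], [269.0, 174.7], [-20.4, 310.2]]
[594, -330, 130] [[385.6, 181.0], [384.4, 259.1], [120.2, 249.5], [-131.3, 366.0]]
```

```bash
cat >> h.py <<'E'
def tool(cy,cx,cz,phi,s):
    z=-np.cos(phi)*cz+np.sin(phi)*cx; y=s*cy; return Rt(np.cross(y,z),y,z)
def up(th): return np.array([-np.sin(th),np.cos(th),0]),np.array([np.cos(th),np.sin(th),0]),np.array([0,0,1.])
def pk(th,sl=np.radians(35)):
    f=np.array([np.cos(th),np.sin(th),0]);u=np.array([0,0,1.]);px=np.cos(sl)*f+np.sin(sl)*u;pz=-np.sin(sl)*f+np.cos(sl)*u
    return np.cross(pz,px),-pz,px   # cassette y? cx=-pz, cz=px -> cy=cz x cx = px x -pz = +... 
def st(): s=monitor.sense();print(round(s["clock"],2),np.round(s["eef_pos"],1),np.round(s["qpos"],2),"op",round(s["opening"]*85.4,1),"F",np.round(s["contact_force"],1),round(s["grasp_force"],1))
phi=np.radians(45)
Y=dict(G=np.array([517,-157,88.]),R=tool(*up(np.radians(-122.5)),phi,1))
Rd=dict(G=np.array([594,-331,88.]),R=tool(*up(np.radians(-5.5)),np.radians(50),-1))
E
python3 - <<'E'
from h import *
print(np.round(Y["R"],2).tolist())
cy,cx,cz=pk(0.05);print(np.cross(cz,cx),cy)
move(Y["G"]+(22-90)*Y["R"][:,2]+[0,0,80],Y["R"])
print(Y["G"]+(22-90)*Y["R"][:,2])
E
```

```text
[[0.38, 0.84, -0.38], [0.6, -0.54, -0.6], [-0.71, 0.0, -0.71]]
[-0.04997917  0.99875026  0.        ] [-0.04997917  0.99875026  0.        ]
xyz [0.06 0.76 1.49] a [ 7.77 -4.46 18.77] rows 15.0
[ 542.83511737 -116.44698888  136.08326112]
```

{"api": "drive_tool", "payload": {"plan": [{"x":0,"y":0.7,"z":1.5,"ax":7.8,"ay":-4.5,"az":18.8,"hand":85},{"x":0,"y":0.7,"z":1.5,"ax":7.8,"ay":-4.5,"az":18.8,"hand":85},{"x":0,"y":0.7,"z":1.5,"ax":7.8,"ay":-4.5,"az":18.8,"hand":85},{"x":0,"y":0.7,"z":1.5,"ax":7.8,"ay":-4.5,"az":18.8,"hand":85},{"x":0,"y":0.7,"z":1.5,"ax":7.8,"ay":-4.5,"az":18.8,"hand":85},{"x":0,"y":0.7,"z":1.5,"ax":7.8,"ay":-4.5,"az":18.8,"hand":85},{"x":0,"y":0.7,"z":1.5,"ax":7.8,"ay":-4.5,"az":18.8,"hand":85},{"x":0,"y":0.7,"z":1.5,"ax":7.8,"ay":-4.5,"az":18.8,"hand":85}]}}

```text
clock: 2.65
eef_pos: [542.9, -112.3, 216.3]
tcp_rot: [-2.892, 0.422, 2.062]
contact_force: [0.3, 0.1, -0.2]
opening: 0.997
grasp_force: 0.0
```

```bash
python3 - <<'E'
from h import *
st();move(Y["G"]+(22-90)*Y["R"][:,2]+[0,0,60],Y["R"])
E
```

```text
2.65 [ 542.9 -112.3  216.3] [ 0.08  0.31  1.84 -0.54  1.14 -0.09] op 85.2 F [ 0.3  0.1 -0.2] 0.0
xyz [0.1  0.06 0.4 ] a [ 3.56 -2.05  8.6 ] rows 7.0
```

{"api": "drive_tool", "payload": {"plan": [{"x":0.1,"y":0.1,"z":0.4,"ax":3.6,"ay":-2,"az":8.6,"hand":85},{"x":0.1,"y":0.1,"z":0.4,"ax":3.6,"ay":-2,"az":8.6,"hand":85},{"x":0.1,"y":0.1,"z":0.4,"ax":3.6,"ay":-2,"az":8.6,"hand":85},{"x":0.1,"y":0.1,"z":0.4,"ax":3.6,"ay":-2,"az":8.6,"hand":85},{"x":0.1,"y":0.1,"z":0.4,"ax":3.6,"ay":-2,"az":8.6,"hand":85},{"x":0.1,"y":0.1,"z":0.4,"ax":3.6,"ay":-2,"az":8.6,"hand":85},{"x":0.1,"y":0.1,"z":0.4,"ax":3.6,"ay":-2,"az":8.6,"hand":85}]}}

```text
clock: 3.35
eef_pos: [545.0, -115.6, 194.7]
tcp_rot: [-3.133, 0.784, 1.007]
contact_force: [-0.1, -0.2, 0.0]
opening: 0.995
grasp_force: 0.0
```

```bash
python3 - <<'E'
from h import *
st();move(Y["G"]+(22-90)*Y["R"][:,2],Y["R"]);move(Y["G"]+22*Y["R"][:,2],Y["R"])
E
```

```text
3.35 [ 545.  -115.6  194.7] [ 0.13  0.58  1.6  -0.57  1.54  0.89] op 85.0 F [-0.1 -0.2  0. ] 0.0
xyz [ 0.8  -0.02  0.86] a [-0.06 -0.02  0.02] rows 2.0
xyz [ 0.8  -0.01  2.66] a [-0.06 -0.02  0.02] rows 3.0
```

{"api": "drive_tool", "payload": {"plan": [{"x":0.8,"y":0,"z":0.9,"ax":0,"ay":0,"az":0,"hand":85},{"x":0.8,"y":0,"z":0.9,"ax":0,"ay":0,"az":0,"hand":85},{"x":0.8,"y":0,"z":0.9,"ax":0,"ay":0,"az":0,"hand":85}]}}

```text
clock: 3.65
eef_pos: [541.1, -118.7, 133.9]
tcp_rot: [-3.125, 0.785, 1.018]
contact_force: [0.6, 0.3, 0.4]
opening: 0.997
grasp_force: 0.0
```

```bash
python3 - <<'E'
from h import *
st();c=imaging.camera_info("wrist");im=imaging.grab_frame("wrist");s=imaging.grab_frame("side")
b=cv2.resize(s[190:310,250:390],None,fx=1.8,fy=1.8)
o=np.zeros((420,560+252,3),np.uint8);o[:,:560]=im;o[:216,560:]=b
cv2.imwrite("pics/y1.png",o[:,:800,::-1])
cz=np.array([517,-157,10.]);a,bx,_=up(np.radians(-122.5))
for z in (120,):
  for y in (-30,30):
    for x in (-8,8): print(y,x,np.round(proj(c,cz+a*y+bx*x+[0,0,z]),0))
move(Y["G"]+22*Y["R"][:,2],Y["R"])
E
```

```text
3.65 [ 541.1 -118.7  133.9] [ 0.12  0.65  1.64 -0.58  1.45  0.93] op 85.1 F [0.6 0.3 0.4] 0.0
-30 -8 [232. 280.]
-30 8 [235. 286.]
30 -8 [323. 281.]
30 8 [320. 287.]
xyz [ 0.02 -0.02  1.78] a [-0.04 -0.03  0.07] rows 2.0
```

View pics/y1.png

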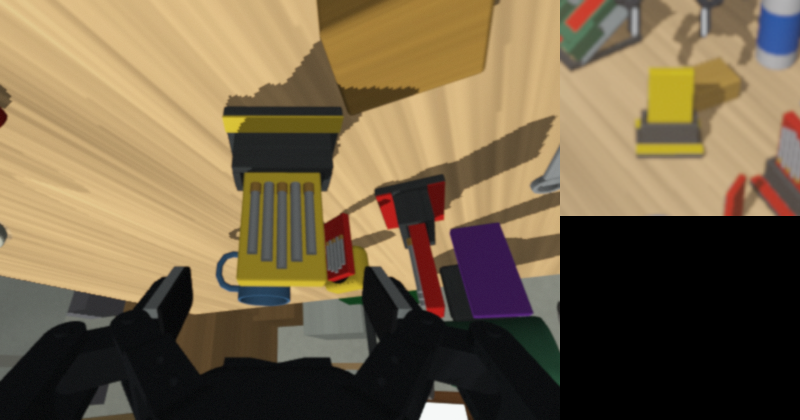

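The cassette's bit side faces the tool squarely at (282,230), centred to about 3 mm between the open fingers. Nothing is in the way, so I advance.

{"api": "drive_tool", "payload": {"plan": [{"x":0,"y":0.05,"z":0.6,"ax":0,"ay":0,"az":0,"hand":85},{"x":0,"y":0.05,"z":1.2,"ax":0,"ay":0,"az":0,"hand":85},{"x":0,"y":0.05,"z":1.8,"ax":0,"ay":0,"az":0,"hand":85},{"x":0,"y":0.05,"z":1.8,"ax":0,"ay":0,"az":0,"hand":85}]}}

```text
clock: 4.15
eef_pos: [508.3, -174.6, 71.3]
tcp_rot: [-3.128, 0.783, 1.014]
contact_force: [-1.0, -0.2, 0.5]
opening: 0.994
grasp_force: 0.0
```

{"api": "drive_tool", "payload": {"plan": [{"x":0,"y":0,"z":0,"ax":0,"ay":0,"az":0,"hand":55},{"x":0,"y":0,"z":0,"ax":0,"ay":0,"az":0,"hand":55},{"x":0,"y":0,"z":0,"ax":0,"ay":0,"az":0,"hand":55},{"x":0,"y":0,"z":0,"ax":0,"ay":0,"az":0,"hand":50},{"x":0,"y":0,"z":0,"ax":0,"ay":0,"az":0,"hand":50}], "grip_force": 60}}

```text
clock: 4.65
eef_pos: [512.0, -172.7, 73.2]
tcp_rot: [-3.134, 0.781, 1.012]
contact_force: [0.6, 1.8, 8.0]
opening: 0.693
grasp_force: 63.6
```

{"api": "drive_tool", "payload": {"plan": [{"x":-0.2,"y":0,"z":-0.2,"ax":0,"ay":0,"az":0,"hand":50},{"x":-0.5,"y":0,"z":-0.5,"ax":0,"ay":0,"az":0,"hand":50},{"x":-0.9,"y":0,"z":-0.9,"ax":0,"ay":0,"az":0,"hand":50},{"x":-1.4,"y":0,"z":-1.4,"ax":0,"ay":0,"az":0,"hand":50},{"x":-2,"y":0,"z":-2,"ax":0,"ay":0,"az":0,"hand":50},{"x":-2.2,"y":0,"z":-2.2,"ax":0,"ay":0,"az":0,"hand":50},{"x":-2.2,"y":0,"z":-2.2,"ax":0,"ay":0,"az":0,"hand":50}]}}

```text
clock: 5.35
eef_pos: [512.4, -174.0, 229.4]
tcp_rot: [-3.136, 0.779, 1.009]
contact_force: [0.1, 1.1, -2.0]
opening: 0.697
grasp_force: 64.8
```

```bash
python3 - <<'E'
from h import *
st()
print("grip: TCP at grasp rel", np.round(Y["R"].T@(np.array([512,-172.7,73.2])-Y["G"]),1))
s=imaging.grab_frame("side");w=imaging.grab_frame("wrist")
o=np.hstack([cv2.resize(s[60:330,200:470],(390,390)),cv2.resize(w,(400,300))[:, :]] if 0 else [cv2.resize(s[60:360,200:500],(390,390)),cv2.copyMakeBorder(cv2.resize(w,(400,300)),0,90,0,0,0)])
cv2.imwrite("pics/y2.png",o[...,::-1])
cy,cx,cz=pk(np.radians(2.8));R=tool(cy,cx,cz,phi,1)
P=np.array([539.5,202,70]);G=P+18*cz-8*cx
print("place G",G); move(G+22*R[:,2]-cx*100+[0,0,40],R)
E
```

```text
5.35 [ 512.4 -174.   229.4] [ 0.04  0.48  1.68 -0.61  1.51  0.82] op 59.5 F [ 0.1  1.1 -2. ] 64.8
grip: TCP at grasp rel [-0.8  4.2 21.7]
place G [549.64400029 202.49612438  86.87759221]
xyz [ 4.89 -4.37 -3.69] a [ -6.42   5.01 -20.35] rows 16.0
```

View pics/y2.png

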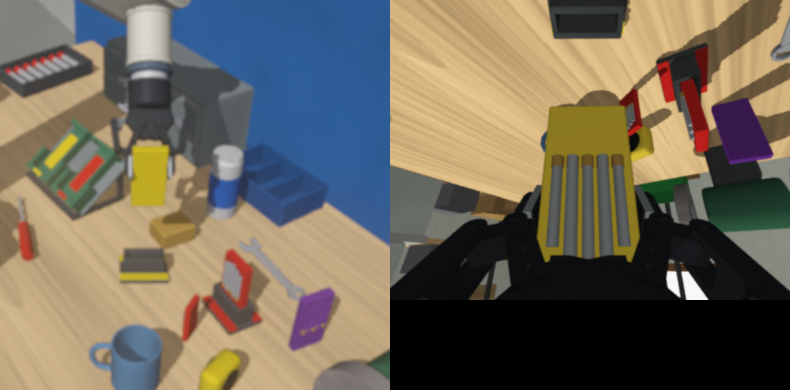

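```bash
cat >> h.py <<'E'
def cass(c,R,p,phi,s,off=(0,0,22),gz=78,pts=None):
    # cassette pose from tool pose: returns origin, (cx,cy,cz)
    cy=s*R[:,1];z,x=R[:,2],R[:,0]
    q=np.cross(cy,z)  # = perpendicular
    cx=np.sin(phi)*z+np.cos(phi)*(-np.cross(cy,z)) ; cz=np.cross(cx,cy)
    G=p-R@np.array(off); return G-gz*cz,cx,cy,cz
E
python3 - <<'E'
from h import *
s=monitor.sense();R=Ro.from_euler('xyz',s["tcp_rot"]).as_matrix();c=imaging.camera_info("wrist");im=imaging.grab_frame("wrist")
o,cx,cy,cz=cass(c,R,s["eef_pos"],phi,1);print(np.round([cx,cy,cz],2).tolist(),np.round(o,1))
for z in(0,120):
  print(z,[np.round(proj(c,o-8*cx+y*cy+z*cz)).tolist() for y in(-30,30)])
hs=cv2.cvtColor(im,cv2.COLOR_RGB2HSV);m=cv2.inRange(hs,(22,150,70),(36,255,255));m[:,:180]=0;m[:,365:]=0
n,l,st_,ce=cv2.connectedComponentsWithStats(m);i=1+np.argmax(st_[1:,4]);mm=l==i
for v in range(st_[i,1],st_[i,1]+st_[i,3],10):
    xs=np.where(mm[v])[0]; print(v,xs.min(),xs.max(),end="; ")
E
```

```text
[[-0.54, -0.84, -0.0], [0.84, -0.54, -0.01], [0.0, -0.01, 1.0]] [ 518.8 -160.4  163.9]
0 [[225.0, 150.0], [330.0, 150.0]]
120 [[198.0, 398.0], [357.0, 398.0]]
148 266 325; 158 223 329; 168 222 330; 178 221 361; 188 220 364; 198 219 364; 208 218 364; 218 217 361; 228 216 337; 238 215 338; 248 214 339; 258 213 340; 268 211 342; 278 211 343; 288 210 344; 298 209 345; 308 208 346; 318 207 348; 328 206 349; 338 207 347; 348 211 344; 358 214 340;
```

```bash
cat >> h.py <<'E'
cy_,cx_,cz_=pk(np.radians(2.8)); PR=tool(cy_,cx_,cz_,phi,1)
PY=np.array([539.5,202,70]); PG=PY+18*cz_-8*cx_+22*PR[:,2]
E
python3 - <<'E'
from h import *
move(PG-cx_*100+[0,0,90],PR)
E
```

```text
xyz [ 4.18 -4.37 -4.42] a [ -6.44   5.   -20.35] rows 16.0
```

{"api": "drive_tool", "payload": {"plan": [{"x":4.2,"y":-4.4,"z":-4.4,"ax":-6.4,"ay":5,"az":-20.3,"hand":50},{"x":4.2,"y":-4.4,"z":-4.4,"ax":-6.4,"ay":5,"az":-20.3,"hand":50},{"x":4.2,"y":-4.4,"z":-4.4,"ax":-6.4,"ay":5,"az":-20.3,"hand":50},{"x":4.2,"y":-4.4,"z":-4.4,"ax":-6.4,"ay":5,"az":-20.3,"hand":50},{"x":4.2,"y":-4.4,"z":-4.4,"ax":-6.4,"ay":5,"az":-20.3,"hand":50},{"x":4.2,"y":-4.4,"z":-4.4,"ax":-6.4,"ay":5,"az":-20.3,"hand":50},{"x":4.2,"y":-4.4,"z":-4.4,"ax":-6.4,"ay":5,"az":-20.3,"hand":50},{"x":4.2,"y":-4.4,"z":-4.4,"ax":-6.4,"ay":5,"az":-20.3,"hand":50}]}}

```text
clock: 6.3
eef_pos: [487.1, 203.7, 234.9]
tcp_rot: [-2.832, 0.257, 2.243]
contact_force: [0.5, 0.0, -2.9]
opening: 0.692
grasp_force: 65.9
```

```bash
python3 - <<'E'
from h import *
st();move(PG-cx_*100+[0,0,20],PR)
E
```

```text
6.3 [487.1 203.7 234.9] [ 0.57  0.36  1.68 -0.28  1.4   0.03] op 59.1 F [ 0.5  0.  -2.9] 65.9
xyz [0.26 0.38 1.28] a [-3.07  2.37 -9.63] rows 8.0
```

{"api": "drive_tool", "payload": {"plan": [{"x":0.1,"y":0.2,"z":0.4,"ax":-3.1,"ay":2.4,"az":-9.6,"hand":50},{"x":0.1,"y":0.2,"z":0.4,"ax":-3.1,"ay":2.4,"az":-9.6,"hand":50},{"x":0.1,"y":0.2,"z":0.4,"ax":-3.1,"ay":2.4,"az":-9.6,"hand":50},{"x":0.1,"y":0.2,"z":0.4,"ax":-3.1,"ay":2.4,"az":-9.6,"hand":50},{"x":0.1,"y":0.2,"z":0.4,"ax":-3.1,"ay":2.4,"az":-9.6,"hand":50},{"x":0.1,"y":0.2,"z":0.4,"ax":-3.1,"ay":2.4,"az":-9.6,"hand":50},{"x":0.1,"y":0.2,"z":0.4,"ax":-3.1,"ay":2.4,"az":-9.6,"hand":50},{"x":0.1,"y":0.2,"z":0.4,"ax":-3.1,"ay":2.4,"az":-9.6,"hand":50}]}}

```text
clock: 7.1
eef_pos: [490.8, 200.6, 212.1]
tcp_rot: [3.139, -0.176, -3.101]
contact_force: [-0.4, 0.8, -2.4]
opening: 0.69
grasp_force: 65.8
```

```bash
python3 - <<'E'
from h import *
st();move(PG-cx_*50,PR);move(PG-cx_*15,PR)
c=imaging.camera_info("wrist");w=imaging.grab_frame("wrist")
for q,nm in ((PY,"py"),([544,98,70],"pr")): print(nm,np.round(proj(c,q)))
cv2.imwrite("pics/y3.png",w[...,::-1])
E
```

```text
7.1 [490.8 200.6 212.1] [ 0.35  0.32  1.74  0.06  1.25 -1.29] op 59.0 F [-0.4  0.8 -2.4] 65.8
xyz [-0.89 -0.02  1.99] a [ 0.04 -0.01 -0.08] rows 3.0
xyz [-1.39 -0.02  2.49] a [ 0.04 -0.01 -0.08] rows 3.0
py [276. 273.]
pr [176. 273.]
```

View pics/y3.png

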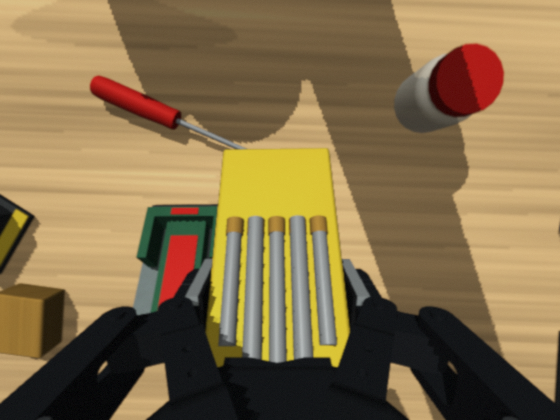

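```bash
python3 - <<'E'
from h import *
n=-cx_;P0=np.array([544,98,70.])
def pl(c,uv):
    M,R,t=[np.array(c[k]) for k in("mtx","R","t")];C=-R.T@t;d=R.T@np.linalg.solve(M,[*uv,1.]);X=C+d*((P0-C)@n)/(d@n)
    q=X-P0;return np.round([q@cz_,q@cy_],1)
c2=dict(np.load("pics/w2c.npz"));c1=dict(np.load("pics/w1c.npz"));ct=imaging.camera_info("top");cs=imaging.camera_info("side")
i2=np.load("pics/w2.npy");i1=np.load("pics/w1.npy");t=np.load("pics/top0.npy");s=np.load("pics/side0.npy")
for nm,c,im,roi in(("w2",c2,i2,(440,500,140,235)),("w1",c1,i1,(170,225,258,345)),("top",ct,t,(232,262,185,218)),("side",cs,s,(250,285,176,208))):
    hs=cv2.cvtColor(im,cv2.COLOR_RGB2HSV).astype(int);m=((hs[...,0]<8)|(hs[...,0]>172))&(hs[...,1]>140)&(hs[...,2]>60)
    k=np.zeros_like(m);k[roi[2]:roi[3],roi[0]:roi[1]]=1;v,u=np.where(m&k)
    q=np.array([pl(c,(a,b)) for a,b in zip(u,v)]);lo,hi=np.percentile(q,1,0),np.percentile(q,99,0);print(nm,len(q),lo,hi,(lo+hi)/2)
    if nm!="side":
        # axis angle
        a=np.polyfit(q[:,0],q[:,1],1);print("  yaw adj deg",round(np.degrees(a[0]),1))
E
```

```text
w2 1787 [-41.  -19.1] [47.214 12.7  ] [ 3.107 -3.2  ]
  yaw adj deg -0.6
w1 1468 [-39.8   -18.733] [48.8 12.1] [ 4.5    -3.3165]
  yaw adj deg 0.1
top 239 [-44.986 -15.062] [43.224 14.3  ] [-0.881 -0.381]
  yaw adj deg -0.2
side 250 [-44.002 -14.151] [43.604 15.2  ] [-0.199   0.5245]
```

```bash
cat >> h.py <<'E'
D=np.array([2.7,-2.7,1.0]); PY=PY+D; PG=PG+D
E
python3 - <<'E'
from h import *
move(PG-cx_*20,PR);move(PG-cx_*4,PR)
print("normal in tool",np.round(PR.T@cx_,2))
E
```

```text
xyz [-1.36 -0.07  2.39] a [ 0.04 -0.01 -0.09] rows 3.0
xyz [-1.59 -0.07  2.61] a [ 0.04 -0.01 -0.09] rows 4.0
normal in tool [-0.71 -0.    0.71]
```

{"api": "drive_tool", "payload": {"plan": [{"x":-0.4,"y":-0.07,"z":0.9,"ax":0,"ay":0,"az":-0.1,"hand":50},{"x":-0.8,"y":-0.07,"z":1.8,"ax":0,"ay":0,"az":-0.1,"hand":50},{"x":-1.1,"y":-0.07,"z":2.1,"ax":0,"ay":0,"az":-0.1,"hand":50},{"x":-1.36,"y":-0.07,"z":2.4,"ax":0,"ay":0,"az":-0.1,"hand":50},{"x":-1.36,"y":-0.07,"z":2.4,"ax":0,"ay":0,"az":-0.1,"hand":50}]}}

```text
clock: 7.65
eef_pos: [536.6, 199.4, 80.5]
tcp_rot: [3.14, -0.177, -3.095]
contact_force: [-0.5, 0.3, -0.4]
opening: 0.696
grasp_force: 65.8
```

```bash
python3 - <<'E'
from h import *
st();move(PG-cx_*4,PR);move(PG+cx_*4,PR)
c=imaging.camera_info("wrist");w=imaging.grab_frame("wrist");s=imaging.grab_frame("side")
cv2.imwrite("pics/y4.png",np.hstack([w[100:400,100:420],cv2.resize(s[120:260,180:330],(450,420))[:300]])[...,::-1])
E
```

```text
7.65 [536.6 199.4  80.5] [ 0.32  0.54  1.74  0.06  1.04 -1.33] op 59.4 F [-0.5  0.3 -0.4] 65.8
xyz [-0.23 -0.01  0.18] a [ 0.02 -0.02 -0.02] rows 1.0
xyz [-0.34 -0.01  0.3 ] a [ 0.02 -0.02 -0.02] rows 1.0
```

View pics/y4.png

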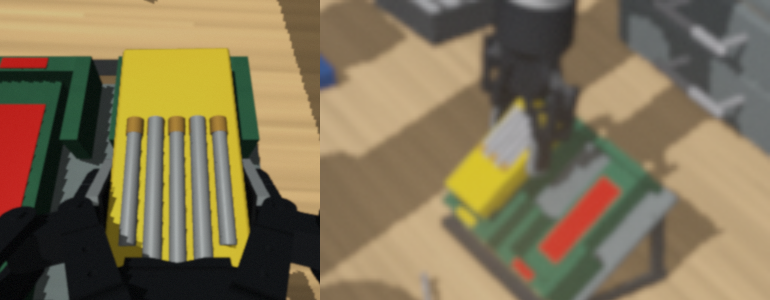

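Cassette in hand is hovering 20 mm above the yellow pocket, low end at (175,48) in the crop. Green walls show on both sides at x≈117 and x≈250. It looks about 3 mm too far to the left (-y), so I measure that numerically.

```bash
python3 - <<'E'
from h import *
c=imaging.camera_info("wrist");w=imaging.grab_frame("wrist");st()
hs=cv2.cvtColor(w,cv2.COLOR_RGB2HSV)
g=cv2.inRange(hs,(50,60,20),(95,255,255));ye=cv2.inRange(hs,(22,150,70),(36,255,255));rd=cv2.inRange(hs,(0,150,60),(6,255,255))|cv2.inRange(hs,(175,150,60),(180,255,255))
def run(m):
    b=np.where(np.diff(np.r_[0,(m>0).astype(int),0]))[0].reshape(-1,2);return [(int(a),int(e-1)) for a,e in b if e-a>1]
for v in range(150,250,10): print(v,"G",run(g[v,60:420]) and [(a+60,e+60) for a,e in run(g[v,60:420])],"Y",[(a+180,e+180) for a,e in run(ye[v,180:380])],"R",[(a+60,e+60) for a,e in run(rd[v,60:200])])
for u in (110,120,130,140,215): print("col",u,"G",run(g[:330,u]),"R",run(rd[:330,u]))
# predicted: inner/outer wall edges at wall top, x=-60,-40,-20
for x in (-70,-45,-20):
    print(x,[np.round(proj(c,PY-D+cz_*x+cy_*y-cx_*11)).tolist() for y in (-43,-33,33,43)])
E
```

```text
7.8 [537.3 200.   84.1] [ 0.32  0.53  1.74  0.06  1.04 -1.33] op 59.2 F [ 0.4  0.3 -1.2] 65.8
150 G [] Y [(224, 328)] R []
160 G [(63, 101), (150, 192), (218, 220), (331, 345)] Y [(222, 329)] R [(103, 148)]
170 G [(60, 190), (216, 219), (332, 346)] Y [(221, 331)] R []
180 G [(60, 70), (81, 190), (216, 218), (334, 348)] Y [(220, 332)] R []
190 G [(60, 66), (84, 85), (92, 162), (168, 187), (200, 201), (215, 217), (335, 349)] Y [(219, 333)] R []
200 G [(60, 63), (68, 69), (71, 72), (90, 161), (166, 186), (213, 216), (336, 351)] Y [(218, 334)] R []
210 G [(87, 96), (147, 157), (164, 184), (197, 198), (212, 215), (337, 352)] Y [(217, 335)] R [(98, 145)]
220 G [(63, 65), (81, 93), (144, 155), (162, 182), (211, 214), (339, 353)] Y [(216, 227), (243, 247), (264, 268), (284, 289), (305, 309), (326, 337)] R [(95, 142)]
230 G [(80, 90), (142, 153), (160, 180), (188, 190), (209, 213), (340, 355)] Y [(215, 226), (242, 246), (264, 268), (284, 289), (306, 310), (327, 338)] R [(92, 140)]
240 G [(75, 87), (139, 151), (161, 180), (188, 190), (192, 193), (211, 212), (341, 354)] Y [(214, 225), (242, 246), (264, 268), (284, 289), (307, 311), (327, 339)] R [(89, 137)]
col 110 G [(169, 201)] R [(0, 5), (158, 167), (203, 310)]
col 120 G [(169, 201)] R [(158, 167), (203, 307)]
col 130 G [(169, 201), (277, 307)] R [(158, 167), (203, 272)]
col 140 G [(169, 201), (235, 292), (311, 312)] R [(158, 167), (204, 231)]
col 215 G [(184, 219)] R []
-70 [[215.0, 161.0], [230.0, 160.0], [330.0, 160.0], [345.0, 160.0]]
-45 [[212.0, 192.0], [228.0, 192.0], [333.0, 192.0], [349.0, 192.0]]
-20 [[207.0, 229.0], [224.0, 229.0], [337.0, 228.0], [354.0, 228.0]]
```

```bash
python3 - <<'E'
from h import *
c=imaging.camera_info("wrist");w=imaging.grab_frame("wrist");s=monitor.sense()
P0=np.array([544,98,70.])
for x,z in((-44,0),(44,0),(-64,11),(-75,11),(-64,0),(-75,0),(-76,11)): print(x,z,np.round(proj(c,P0+cz_*x-cx_*z),1))
for y in (28,33,43): print("red wall R",y,np.round(proj(c,P0+cz_*-20-cx_*11+cy_*y),1),np.round(proj(c,P0+cz_*-16-cx_*11+cy_*y),1),np.round(proj(c,P0+cz_*-16-cx_*0+cy_*y),1))
R=Ro.from_euler('xyz',s["tcp_rot"]).as_matrix();o,cx,cy,cz=cass(c,R,s["eef_pos"],phi,1)
print("cass low edge",np.round(proj(c,o-8*cx),1),np.round(proj(c,o+8*cx),1))
E=o+8*cx+60*cz-PY+D; print("back centre rel fixed-cam pocket (x,y,z):",np.round([E@cz_,E@cy_,-E@cx_],1))
hs=cv2.cvtColor(w,cv2.COLOR_RGB2HSV)
for u in(120,170,276): print(u,[(v,*hs[v,u].tolist()) for v in (range(146,212,3) if u<200 else range(140,156,2))])
g=cv2.inRange(hs,(50,60,20),(95,255,255));print([ (u,np.where(g[150:330,u])[0].max()+150) for u in (150,155,160,165,170,344,348,352)])
E
```

```text
-44 0 [121.9 201.2]
44 0 [ 80.8 347.5]
-64 11 [121.5 166.4]
-75 11 [125.4 153.2]
-64 0 [128.9 176.1]
-75 0 [132.5 163.3]
-76 11 [125.8 152.1]
red wall R 28 [151.  226.9] [149.6 233.1] [156.5 240.4]
red wall R 33 [159.5 226.8] [158.2 233.1] [164.6 240.4]
red wall R 43 [176.5 226.8] [175.4 233. ] [180.9 240.3]
cass low edge [277.5 151.6] [277.5 168.7]
back centre rel fixed-cam pocket (x,y,z): [ 4.4 -1.7 20.6]
120 [(146, 18, 109, 190), (149, 18, 106, 195), (152, 18, 106, 204), (155, 25, 94, 130), (158, 1, 218, 181), (161, 1, 221, 185), (164, 1, 219, 184), (167, 14, 117, 76), (170, 73, 136, 43), (173, 69, 119, 30), (176, 73, 137, 26), (179, 75, 138, 37), (182, 72, 132, 81), (185, 72, 133, 88), (188, 73, 127, 88), (191, 73, 131, 84), (194, 72, 126, 87), (197, 72, 130, 86), (200, 71, 119, 86), (203, 2, 205, 175), (206, 1, 216, 189), (209, 1, 218, 188)]
170 [(146, 18, 108, 194), (149, 18, 107, 195), (152, 18, 106, 200), (155, 31, 78, 130), (158, 73, 132, 89), (161, 74, 130, 90), (164, 73, 129, 87), (167, 73, 129, 89), (170, 72, 130, 45), (173, 76, 145, 30), (176, 73, 146, 28), (179, 77, 179, 27), (182, 73, 135, 34), (185, 71, 130, 47), (188, 72, 136, 60), (191, 73, 129, 73), (194, 73, 132, 83), (197, 72, 129, 87), (200, 71, 130, 88), (203, 72, 132, 89), (206, 72, 130, 90), (209, 74, 130, 90)]
276 [(140, 19, 105, 208), (142, 18, 106, 207), (144, 18, 104, 205), (146, 18, 107, 201), (148, 21, 130, 196), (150, 26, 194, 205), (152, 25, 193, 210), (154, 26, 193, 209)]
[(150, np.int64(312)), (155, np.int64(285)), (160, np.int64(258)), (165, np.int64(242)), (170, np.int64(247)), (344, np.int64(255)), (348, np.int64(250)), (352, np.int64(244))]
```

{"api": "drive_tool", "payload": {"plan": [{"x":0,"y":0.07,"z":0,"ax":0,"ay":0,"az":0,"hand":50},{"x":-0.08,"y":0.07,"z":0.08,"ax":0,"ay":0,"az":0,"hand":50},{"x":-0.16,"y":0.07,"z":0.16,"ax":0,"ay":0,"az":0,"hand":50},{"x":-0.22,"y":0.07,"z":0.22,"ax":0,"ay":0,"az":0,"hand":50},{"x":-0.22,"y":0.07,"z":0.22,"ax":0,"ay":0,"az":0,"hand":50}]}}

```text
clock: 8.35
eef_pos: [547.0, 203.9, 71.0]
tcp_rot: [3.138, -0.172, -3.094]
contact_force: [-0.2, -0.0, -1.2]
opening: 0.694
grasp_force: 65.8
```

```bash
cat >> h.py <<'E'
def rel(P,s_,ph,grab=1):
    s=monitor.sense();R=Ro.from_euler('xyz',s["tcp_rot"]).as_matrix();c=imaging.camera_info("wrist");w=imaging.grab_frame("wrist")
    o,cx,cy,cz=cass(c,R,s["eef_pos"],ph,s_);E=o+8*cx+60*cz-P;print("back rel",np.round([E@cz_,E@cy_,-E@cx_],1),"ang",np.round([cx@cx_,cz@cz_],4))
    return c,w,o,cx,cy,cz
E
python3 - <<'E'
from h import *
st();c,w,o,cx,cy,cz=rel(PY-D,1,phi)
hs=cv2.cvtColor(w,cv2.COLOR_RGB2HSV)
g=cv2.inRange(hs,(50,60,20),(95,255,255));ye=cv2.inRange(hs,(22,150,70),(36,255,255))
for v in(160,175,190,205): print(v,"G",np.where(g[v,195:240])[0][[0,-1]]+195 if g[v,195:240].any() else 0,np.where(g[v,310:400])[0][[0,-1]]+310 if g[v,310:400].any() else 0,"Y",np.where(ye[v,200:360])[0][[0,-1]]+200 if ye[v,200:360].any() else 0)
print([(v,*hs[v,276].tolist()) for v in range(140,180,3)])
E
```

```text
8.35 [547.  203.9  71. ] [ 0.32  0.56  1.72  0.06  1.03 -1.33] op 59.3 F [-0.2 -0.  -1.2] 65.8
back rel [4.3 1.5 4. ] ang [1. 1.]
160 G [205 220] [332 347] Y [222 330]
175 G [203 219] [333 349] Y [221 331]
190 G [200 217] [335 351] Y [219 333]
205 G [198 216] [337 353] Y [218 335]
[(140, 26, 191, 198), (143, 26, 195, 212), (146, 25, 194, 212), (149, 25, 197, 201), (152, 26, 195, 211), (155, 25, 194, 213), (158, 26, 194, 212), (161, 26, 193, 211), (164, 26, 194, 212), (167, 26, 194, 212), (170, 26, 192, 213), (173, 26, 192, 214), (176, 26, 194, 212), (179, 26, 192, 212)]
```

{"api": "drive_tool", "payload": {"plan": [{"x":-0.02,"y":0,"z":0.05,"ax":0,"ay":0,"az":0,"hand":50},{"x":-0.04,"y":0,"z":0.08,"ax":0,"ay":0,"az":0,"hand":50},{"x":-0.04,"y":0,"z":0.08,"ax":0,"ay":0,"az":0,"hand":50}]}}

```text
clock: 8.7
eef_pos: [548.1, 204.0, 67.1]
tcp_rot: [3.138, -0.172, -3.094]
contact_force: [-0.4, -0.4, -1.5]
opening: 0.694
grasp_force: 65.8
```

```bash
python3 - <<'E'
from h import *
st();rel(PY-D,1,phi)
E
```

```text
8.7 [548.1 204.   67.1] [ 0.32  0.57  1.72  0.06  1.02 -1.33] op 59.3 F [-0.4 -0.4 -1.5] 65.8
back rel [3.  1.6 0.2] ang [1. 1.]
```

{"api": "drive_tool", "payload": {"plan": [{"x":-0.02,"y":0,"z":0.02,"ax":0,"ay":0,"az":0,"hand":50},{"x":-0.03,"y":0,"z":0.03,"ax":0,"ay":0,"az":0,"hand":50},{"x":-0.03,"y":0,"z":0.03,"ax":0,"ay":0,"az":0,"hand":50}]}}

```text
clock: 9.05
eef_pos: [549.4, 204.2, 65.6]
tcp_rot: [3.138, -0.172, -3.094]
contact_force: [-0.4, -0.4, -2.0]
opening: 0.688
grasp_force: 65.8
```

{"api": "drive_tool", "payload": {"plan": [{"x":-0.02,"y":0,"z":0.02,"ax":0,"ay":0,"az":0,"hand":50},{"x":-0.04,"y":0,"z":0.04,"ax":0,"ay":0,"az":0,"hand":50},{"x":-0.04,"y":0,"z":0.04,"ax":0,"ay":0,"az":0,"hand":50}]}}

```text
clock: 9.35
eef_pos: [550.5, 204.3, 64.2]
tcp_rot: [3.138, -0.173, -3.094]
contact_force: [-5.3, -0.5, 8.4]
opening: 0.695
grasp_force: 66.8
```

Contact is about 10 N exactly along the pocket normal, so the back is on the floor. I release.

{"api": "drive_tool", "payload": {"plan": [{"x":0,"y":0,"z":0,"ax":0,"ay":0,"az":0,"hand":62},{"x":0,"y":0,"z":0,"ax":0,"ay":0,"az":0,"hand":66},{"x":0,"y":0,"z":0,"ax":0,"ay":0,"az":0,"hand":70},{"x":0,"y":0,"z":0,"ax":0,"ay":0,"az":0,"hand":74},{"x":0,"y":0,"z":0,"ax":0,"ay":0,"az":0,"hand":76},{"x":0,"y":0,"z":0,"ax":0,"ay":0,"az":0,"hand":76}]}}

```text
clock: 9.95
eef_pos: [551.0, 204.3, 63.2]
tcp_rot: [3.138, -0.172, -3.094]
contact_force: [0.1, -0.2, 0.4]
opening: 0.889
grasp_force: 0.0
```

```bash
python3 - <<'E'
from h import *
st();c,w,o,cx,cy,cz=rel(PY-D,1,phi)
hs=cv2.cvtColor(w,cv2.COLOR_RGB2HSV);ye=cv2.inRange(hs,(22,150,70),(36,255,255));g=cv2.inRange(hs,(50,60,20),(95,255,255))
for v in range(130,240,12): 
    y=np.where(ye[v,200:360])[0];print(v,(y[[0,-1]]+200) if len(y) else 0,[int(k) for k in np.where(np.diff(g[v,190:370].astype(int)))[0]+190])
print([(v,int(hs[v,240,2])) for v in range(130,190,3)])
E
```

```text
9.95 [551.  204.3  63.2] [ 0.32  0.58  1.71  0.06  1.02 -1.33] op 75.9 F [ 0.1 -0.2  0.4] 0.0
back rel [ 3.2  1.7 -4.7] ang [1. 1.]
130 0 [205, 250, 302, 346]
142 [224 327] [202, 222, 328, 349]
154 [222 330] [200, 220, 331, 350]
166 [221 331] [198, 219, 332, 352]
178 [220 332] [196, 217, 333, 354]
190 [218 334] [194, 216, 335, 356]
202 [217 335] [192, 215, 336, 358]
214 [216 336] [190, 214, 337, 359]
226 [215 338] [196, 213, 339, 356]
238 [213 339] [203, 211, 340, 349]
[(130, 93), (133, 90), (136, 90), (139, 97), (142, 213), (145, 215), (148, 214), (151, 215), (154, 214), (157, 216), (160, 214), (163, 215), (166, 214), (169, 214), (172, 215), (175, 214), (178, 215), (181, 215), (184, 214), (187, 217)]
```

{"api": "drive_tool", "payload": {"plan": [{"x":0,"y":0,"z":-0.4,"ax":0,"ay":0,"az":0,"hand":78},{"x":0,"y":0,"z":-1,"ax":0,"ay":0,"az":0,"hand":80},{"x":0,"y":0,"z":-2,"ax":0,"ay":0,"az":0,"hand":85},{"x":0,"y":0,"z":-3,"ax":0,"ay":0,"az":0,"hand":85},{"x":0,"y":0,"z":-3.6,"ax":0,"ay":0,"az":0,"hand":85},{"x":0,"y":0,"z":-3.6,"ax":0,"ay":0,"az":0,"hand":85}]}}

```text
clock: 10.6
eef_pos: [584.7, 205.9, 245.8]
tcp_rot: [3.136, -0.163, -3.094]
contact_force: [-0.3, 0.6, -0.1]
opening: 0.998
grasp_force: 0.0
```

```bash
cat >> h.py <<'E'
def seat(P,col,off=15):
    c=imaging.camera_info("wrist");w=imaging.grab_frame("wrist")
    M,R,t=[np.array(c[k]) for k in("mtx","R","t")];C=-R.T@t;n=-cx_
    hs=cv2.cvtColor(w,cv2.COLOR_RGB2HSV).astype(int)
    m=(hs[...,0]>21)&(hs[...,0]<37)&(hs[...,1]>150)&(hs[...,2]>60) if col=="y" else ((hs[...,0]<8)|(hs[...,0]>172))&(hs[...,1]>140)&(hs[...,2]>50)
    g=(hs[...,0]>50)&(hs[...,0]<95)&(hs[...,1]>60)
    def pl(mask,h):
        v,u=np.where(mask);d=np.linalg.solve(M,np.stack([u,v,np.ones(len(u))]));d=(R.T@d).T;X=C+d*(((P+n*h-C)@n)/(d@n))[:,None]-P
        return X@cz_,X@cy_
    a,b=pl(m,16);k=(abs(a)<68)&(abs(b)<38);q=np.round([np.percentile(a[k],.5),np.percentile(a[k],99.5),np.percentile(b[k],.5),np.percentile(b[k],99.5)],1);print("cassette x",q[:2],"y",q[2:])
    for x0 in (-55,-30,0,30,50):
        kk=k&(abs(a-x0)<3); print("  x",x0,"y range",np.round([b[kk].min(),b[kk].max()],1) if kk.any() else None)
    a,b=pl(g,11)
    k=(abs(b)<15)&(a<-50)&(a>-90);k2=(abs(b)<15)&(a>50)&(a<90);k3=(abs(a+40)<8)&(abs(b)<48)
    for nm,z,kk in(("low wall x",a,k),("high wall x",a,k2),("side walls y",b,k3)):
        print(nm,np.round([z[kk].min(),z[kk].max()],1) if kk.any() else None)
E
python3 - <<'E'
from h import *
st();seat(PY-D,"y")
move(Rd["G"]+(22-90)*Rd["R"][:,2]+[0,0,90],Rd["R"])
E
```

```text
10.6 [584.7 205.9 245.8] [ 0.31  0.42  1.51  0.05  1.37 -1.32] op 85.2 F [-0.3  0.6 -0.1] 0.0
cassette x [-67.   62.4] y [-29.2  31. ]
  x -55 y range [-29.5  30.5]
  x -30 y range [-29.7  30.6]
  x 0 y range [-29.6  31.4]
  x 30 y range [-27.3  31. ]
  x 50 y range [-27.5  31. ]
low wall x None
high wall x [62.2 87.2]
side walls y [-41.6  44. ]
xyz [  1.24 -10.58   0.59] a [ 14.27   0.78 -24.93] rows 21.0
```

```bash
cat >> h.py <<'E'
Rd=dict(G=np.array([594,-331,88.]),R=tool(*up(np.radians(-5.5)),phi,1))
E
python3 - <<'E'
from h import *
ct=imaging.camera_info("top");cs=imaging.camera_info("side")
t=np.load("pics/top0.npy");s=np.load("pics/side0.npy")
# look-alike: triangulate centroid & top
bt=blobs(t,"red",(370,395,205,225),4)[0];bs=blobs(s,"red",(335,357,280,325))[0]
print(bt[1],bs[1],bs[3],tri([ct,cs],[bt[1],bs[1]]))
b=bs[3];print("top z if at x,y:",[np.round(proj(cs,[*tri([ct,cs],[bt[1],bs[1]])[:2],z]),0).tolist() for z in(0,40,60,80)])
move(Rd["G"]+(22-90)*Rd["R"][:,2]+[0,0,90],Rd["R"])
E
```

```text
[382.88461538 214.5       ] [345.28571429 303.85093168] [341 288  12  34] [ 494.50712253 -333.92438884   47.85459107]
top z if at x,y: [[345.0, 318.0], [346.0, 306.0], [347.0, 300.0], [348.0, 294.0]]
xyz [  1.17 -10.59   0.49] a [ 0.48 -9.08  1.34] rows 11.0
```

{"api": "drive_tool", "payload": {"plan": [{"x":0.8,"y":-7.5,"z":0,"ax":0.3,"ay":-5,"az":0.8,"hand":85},{"x":0.8,"y":-7.5,"z":0,"ax":0.3,"ay":-5,"az":0.8,"hand":85},{"x":0.8,"y":-7.5,"z":0,"ax":0.3,"ay":-5,"az":0.8,"hand":85},{"x":0.8,"y":-7.5,"z":0,"ax":0.3,"ay":-5,"az":0.8,"hand":85},{"x":0.8,"y":-7.5,"z":0,"ax":0.3,"ay":-5,"az":0.8,"hand":85},{"x":0.8,"y":-7.5,"z":0,"ax":0.3,"ay":-5,"az":0.8,"hand":85},{"x":0.8,"y":-7.5,"z":0,"ax":0.3,"ay":-5,"az":0.8,"hand":85},{"x":0.8,"y":-7.5,"z":0,"ax":0.3,"ay":-5,"az":0.8,"hand":85}]}}

```text
clock: 11.45
eef_pos: [558.5, -174.2, 244.6]
tcp_rot: [-3.121, 0.351, 3.109]
contact_force: [0.8, 0.1, 0.7]
opening: 0.994
grasp_force: 0.0
```

```bash
echo 'Rd["G"][2]=94' >> h.py; python3 - <<'E'
from h import *
st()
move(Rd["G"]+(22-90)*Rd["R"][:,2]+[0,0,60],Rd["R"])
E
```

```text
11.45 [ 558.5 -174.2  244.6] [-0.36  0.12  1.96  0.14  0.73 -1.98] op 84.9 F [0.8 0.1 0.7] 0.0
xyz [ 0.43 -3.03  0.81] a [ 0.13 -4.14  0.56] rows 4.0
```

{"api": "drive_tool", "payload": {"plan": [{"x":0.4,"y":-3,"z":0.8,"ax":0.1,"ay":-4.1,"az":0.6,"hand":85},{"x":0.4,"y":-3,"z":0.8,"ax":0.1,"ay":-4.1,"az":0.6,"hand":85},{"x":0.4,"y":-3,"z":0.8,"ax":0.1,"ay":-4.1,"az":0.6,"hand":85},{"x":0.4,"y":-3,"z":0.8,"ax":0.1,"ay":-4.1,"az":0.6,"hand":85},{"x":0.4,"y":-3,"z":0.8,"ax":0.1,"ay":-4.1,"az":0.6,"hand":85}]}}

```text
clock: 11.95
eef_pos: [559.9, -298.3, 232.7]
tcp_rot: [3.122, 0.726, 3.008]
contact_force: [-0.3, 0.2, -0.2]
opening: 1.002
grasp_force: 0.0
```

```bash
python3 - <<'E'
from h import *
st();s=monitor.sense();print(s["tcp_rot"])
c=imaging.camera_info("wrist");w=imaging.grab_frame("wrist");np.save("pics/r1.npy",w);np.savez("pics/r1c.npz",**{k:np.array(v) for k,v in c.items()})
o=np.array([594,-331,10.]);cy,cx,cz=up(np.radians(-5.5))
print("pred",[np.round(proj(c,o+y*cy-8*cx+z*cz)).tolist() for y,z in((-30,40),(30,40),(30,120),(-30,120))])
for a,ce,re,bb in blobs(w,"red",(150,420,60,420),60): print(a,np.round(ce),np.round(cv2.boxPoints(re)).tolist(),bb)
move(Rd["G"]+(22-90)*Rd["R"][:,2],Rd["R"])
E
```

```text
11.95 [ 559.9 -298.3  232.7] [-0.69  0.17  2.11  1.05  0.44 -3.02] op 85.5 F [-0.3  0.2 -0.2] 0.0
[3.12165532 0.72562055 3.00768069]
pred [[213.0, 99.0], [276.0, 97.0], [277.0, 161.0], [203.0, 163.0]]
1513 [235. 163.] [[196.0, 150.0], [273.0, 139.0], [278.0, 171.0], [200.0, 182.0]] [198 139  77  38]
643 [243.  63.] [[199.0, 60.0], [289.0, 60.0], [289.0, 67.0], [199.0, 67.0]] [199  60  91   8]
375 [248. 102.] [[208.0, 104.0], [214.0, 80.0], [282.0, 98.0], [275.0, 122.0]] [209  95  70  27]
xyz [ 1.41 -0.52  1.22] a [-0.15 -0.5  -0.46] rows 2.0
```

Joint 6 reached its limit in this orientation. I'll use the half-turn grasp instead, rotating about the tool axis in place at height.

{"api": "drive_tool", "payload": {"plan": [{"x":0,"y":0,"z":0,"ax":0,"ay":0,"az":1.4,"hand":85},{"x":0,"y":0,"z":0,"ax":0,"ay":0,"az":2.8,"hand":85},{"x":0,"y":0,"z":0,"ax":0,"ay":0,"az":4.2,"hand":85},{"x":0,"y":0,"z":0,"ax":0,"ay":0,"az":5.6,"hand":85},{"x":0,"y":0,"z":0,"ax":0,"ay":0,"az":7,"hand":85},{"x":0,"y":0,"z":0,"ax":0,"ay":0,"az":8.4,"hand":85},{"x":0,"y":0,"z":0,"ax":0,"ay":0,"az":9.8,"hand":85},{"x":0,"y":0,"z":0,"ax":0,"ay":0,"az":11.2,"hand":85}]}}

```text
clock: 12.8
eef_pos: [561.4, -298.3, 234.5]
tcp_rot: [2.452, 0.248, 1.756]
contact_force: [1.0, -0.7, 0.7]
opening: 0.996
grasp_force: 0.0
```

{"api": "drive_tool", "payload": {"plan": [{"x":0,"y":0,"z":0,"ax":0,"ay":0,"az":1.4,"hand":85},{"x":0,"y":0,"z":0,"ax":0,"ay":0,"az":2.8,"hand":85},{"x":0,"y":0,"z":0,"ax":0,"ay":0,"az":4.2,"hand":85},{"x":0,"y":0,"z":0,"ax":0,"ay":0,"az":5.6,"hand":85},{"x":0,"y":0,"z":0,"ax":0,"ay":0,"az":7,"hand":85},{"x":0,"y":0,"z":0,"ax":0,"ay":0,"az":8.4,"hand":85},{"x":0,"y":0,"z":0,"ax":0,"ay":0,"az":9.8,"hand":85},{"x":0,"y":0,"z":0,"ax":0,"ay":0,"az":11.2,"hand":85}]}}

```text
clock: 13.6
eef_pos: [561.4, -298.4, 234.5]
tcp_rot: [2.585, -0.493, 0.817]
contact_force: [0.7, 0.6, 0.3]
opening: 0.996
grasp_force: 0.0
```

```bash
echo 'Rd["R"]=tool(*up(np.radians(-5.5)),phi,-1)' >> h.py; python3 - <<'E'
from h import *
st()
move(Rd["G"]+(22-90)*Rd["R"][:,2]+[0,0,40],Rd["R"])
E
```

```text
13.6 [ 561.4 -298.4  234.5] [-0.69  0.17  2.11  1.04  0.44 -0.66] op 85.1 F [0.7 0.6 0.3] 0.0
xyz [-1.04 -0.2   0.62] a [-0.17  0.56  7.36] rows 6.0
```

{"api": "drive_tool", "payload": {"plan": [{"x":-0.5,"y":-0.2,"z":0,"ax":-0.2,"ay":0.6,"az":7.4,"hand":85},{"x":-0.5,"y":-0.2,"z":0,"ax":-0.2,"ay":0.6,"az":7.4,"hand":85},{"x":-0.5,"y":-0.2,"z":0,"ax":-0.2,"ay":0.6,"az":7.4,"hand":85},{"x":-0.5,"y":-0.2,"z":0,"ax":-0.2,"ay":0.6,"az":7.4,"hand":85},{"x":-0.5,"y":-0.2,"z":0,"ax":-0.2,"ay":0.6,"az":7.4,"hand":85},{"x":-0.5,"y":-0.2,"z":0,"ax":-0.2,"ay":0.6,"az":7.4,"hand":85}]}}

```text
clock: 14.2
eef_pos: [541.7, -306.8, 218.0]
tcp_rot: [-3.141, -0.791, -0.098]
contact_force: [0.7, 0.4, 0.4]
opening: 1.0
grasp_force: 0.0
```

```bash
python3 - <<'E'
from h import *
st();move(Rd["G"]+(22-90)*Rd["R"][:,2],Rd["R"])
E
```

```text
14.2 [ 541.7 -306.8  218. ] [-0.76  0.19  2.17  1.36  0.46 -0.26] op 85.4 F [0.7 0.4 0.4] 0.0
xyz [-0.99  0.38  1.16] a [ 0.01 -0.05 -0.02] rows 2.0
```

{"api": "drive_tool", "payload": {"plan": [{"x":-0.5,"y":0.4,"z":0.5,"ax":0,"ay":0,"az":0,"hand":85},{"x":-1,"y":0.4,"z":1.1,"ax":0,"ay":0,"az":0,"hand":85},{"x":-1,"y":0.4,"z":1.1,"ax":0,"ay":0,"az":0,"hand":85},{"x":-1,"y":0.4,"z":1.1,"ax":0,"ay":0,"az":0,"hand":85}]}}

```text
clock: 14.6
eef_pos: [544.5, -327.1, 144.7]
tcp_rot: [3.14, -0.79, -0.093]
contact_force: [-0.5, -0.7, -0.3]
opening: 0.995
grasp_force: 0.0
```

```bash
python3 - <<'E'
from h import *
st();s=monitor.sense();print(np.round(s["tcp_rot"],3))
c=imaging.camera_info("wrist");w=imaging.grab_frame("wrist")
o=np.array([594,-331,10.]);cy,cx,cz=up(np.radians(-5.5))
print("pred top front",[np.round(proj(c,o+y*cy-8*cx+120*cz)).tolist() for y in(-30,30)],"back",[np.round(proj(c,o+y*cy+8*cx+120*cz)).tolist() for y in(-30,30)],"z40",[np.round(proj(c,o+y*cy-8*cx+40*cz)).tolist() for y in(-30,30)])
hs=cv2.cvtColor(w,cv2.COLOR_RGB2HSV).astype(int);m=(((hs[...,0]<8)|(hs[...,0]>172))&(hs[...,1]>140)&(hs[...,2]>40)).astype(np.uint8)
n,l,stt,ce=cv2.connectedComponentsWithStats(m)
for i in range(1,n):
    if stt[i,4]>150:
        print(stt[i]); 
        for v in range(stt[i,1],stt[i,1]+stt[i,3],max(4,stt[i,3]//8)): x=np.where(l[v]==i)[0];print("  ",v,x.min(),x.max(),end=";")
move(Rd["G"]+22*Rd["R"][:,2],Rd["R"])
E
```

```text
14.6 [ 544.5 -327.1  144.7] [-0.79  0.36  2.19  1.68  0.48 -0.66] op 85.0 F [-0.5 -0.7 -0.3] 0.0
[ 3.14  -0.79  -0.093]
pred top front [[321.0, 215.0], [230.0, 214.0]] back [[320.0, 194.0], [231.0, 194.0]] z40 [[309.0, 257.0], [242.0, 256.0]]
[ 228  194   91   67 3510]
   194 232 247;   202 229 317;   210 228 317;   218 230 316;   226 232 314;   234 232 317;   242 232 318;   250 239 309;   258 241 307;[ 226  278   95   20 1693]
   278 229 248;   282 227 320;   286 227 320;   290 226 320;   294 227 320;[264 335  27  29 430]
   335 274 275;   339 268 278;   343 264 281;   347 266 283;   351 269 285;   355 270 288;   359 273 290;   363 276 278;xyz [-0.06 -0.03  1.87] a [ 0.   -0.07  0.03] rows 2.0
```

{"api": "drive_tool", "payload": {"plan": [{"x":-0.06,"y":-0.07,"z":0.6,"ax":0,"ay":0,"az":0,"hand":85},{"x":-0.06,"y":-0.07,"z":1.2,"ax":0,"ay":0,"az":0,"hand":85},{"x":-0.06,"y":-0.07,"z":1.85,"ax":0,"ay":0,"az":0,"hand":85},{"x":-0.06,"y":-0.07,"z":1.85,"ax":0,"ay":0,"az":0,"hand":85},{"x":-0.06,"y":-0.07,"z":1.85,"ax":0,"ay":0,"az":0,"hand":85}]}}

```text
clock: 15.15
eef_pos: [609.6, -330.7, 80.5]
tcp_rot: [3.136, -0.795, -0.09]
contact_force: [-0.9, -0.2, 0.3]
opening: 0.992
grasp_force: 0.0
```

{"api": "drive_tool", "payload": {"plan": [{"x":0,"y":0,"z":0,"ax":0,"ay":0,"az":0,"hand":55},{"x":0,"y":0,"z":0,"ax":0,"ay":0,"az":0,"hand":55},{"x":0,"y":0,"z":0,"ax":0,"ay":0,"az":0,"hand":55},{"x":0,"y":0,"z":0,"ax":0,"ay":0,"az":0,"hand":50},{"x":0,"y":0,"z":0,"ax":0,"ay":0,"az":0,"hand":50}], "grip_force": 60}}

```text
clock: 15.65
eef_pos: [609.2, -331.4, 80.9]
tcp_rot: [3.136, -0.796, -0.092]
contact_force: [-2.8, 2.2, 8.7]
opening: 0.693
grasp_force: 63.0
```

```bash
python3 - <<'E'
from h import *
st();s=monitor.sense();R=Ro.from_euler('xyz',s["tcp_rot"]).as_matrix();print(np.round(s["tcp_rot"],3),np.round(Rd["R"].T@(s["eef_pos"]-Rd["G"]),1),"up in tool",np.round(R.T@[0,0,1],2))
E
```

```text
15.65 [ 609.2 -331.4   80.9] [-0.7   0.54  2.1   1.99  0.46 -0.91] op 59.2 F [-2.8  2.2  8.7] 63.0
[ 3.136 -0.796 -0.092] [ 1.4 -1.1 20. ] up in tool [ 0.71  0.   -0.7 ]
```

{"api": "drive_tool", "payload": {"plan": [{"x":0.2,"y":0,"z":-0.2,"ax":0,"ay":0,"az":0,"hand":50},{"x":0.5,"y":0,"z":-0.5,"ax":0,"ay":0,"az":0,"hand":50},{"x":0.9,"y":0,"z":-0.9,"ax":0,"ay":0,"az":0,"hand":50},{"x":1.4,"y":0,"z":-1.4,"ax":0,"ay":0,"az":0,"hand":50},{"x":2,"y":0,"z":-2,"ax":0,"ay":0,"az":0,"hand":50},{"x":2.5,"y":0,"z":-2.5,"ax":0,"ay":0,"az":0,"hand":50},{"x":2.5,"y":0,"z":-2.5,"ax":0,"ay":0,"az":0,"hand":50}]}}

```text
clock: 16.35
eef_pos: [608.6, -332.2, 262.5]
tcp_rot: [3.129, -0.8, -0.088]
contact_force: [0.6, -0.3, -1.0]
opening: 0.693
grasp_force: 65.5
```

```bash
cat >> h.py <<'E'
OFF=(1.4,0,20)
RP=tool(cy_,cx_,cz_,phi,-1); P0=np.array([544,98.7,70]); RG=P0+1*cz_+24*cz_-8*cx_+RP@np.array(OFF)
E
python3 - <<'E'
from h import *
st();s=monitor.sense();R=Ro.from_euler('xyz',s["tcp_rot"]).as_matrix()
c=imaging.camera_info("wrist");w=imaging.grab_frame("wrist")
o,cx,cy,cz=cass(c,R,s["eef_pos"],phi,-1,OFF,84);print(np.round([cx,cy,cz],2).tolist())
print("pred",[(z,x,[np.round(proj(c,o+x*cx+y*cy+z*cz)).tolist() for y in(-30,30)]) for z,x in((120,-8),(120,8),(40,-8),(0,-8))])
hs=cv2.cvtColor(w,cv2.COLOR_RGB2HSV).astype(int);m=(((hs[...,0]<8)|(hs[...,0]>172))&(hs[...,1]>140)&(hs[...,2]>40)).astype(np.uint8)
n,l,stt,ce=cv2.connectedComponentsWithStats(m);i=1+np.argmax(stt[1:,4]);print(stt[i])
for v in range(stt[i,1],stt[i,1]+stt[i,3],8): x=np.where(l[v]==i)[0];print(v,x.min(),x.max(),end=";")
move(RG-cx_*100+[0,0,60],RP)
E
```

```text
16.35 [ 608.6 -332.2  262.5] [-0.7   0.21  2.01  1.13  0.46  0.03] op 59.2 F [ 0.6 -0.3 -1. ] 65.5
[[1.0, -0.1, 0.01], [0.1, 1.0, -0.01], [-0.01, 0.01, 1.0]]
pred [(120, -8, [[360.0, 291.0], [192.0, 291.0]]), (120, 8, [[355.0, 249.0], [198.0, 249.0]]), (40, -8, [[327.0, 323.0], [227.0, 323.0]]), (0, -8, [[318.0, 330.0], [235.0, 330.0]])]
[ 197  247  164   85 8576]
247 206 209;255 201 355;263 200 357;271 197 359;279 197 359;287 199 359;295 205 354;303 212 345;311 220 334;319 227 327;327 232 319;xyz [-2.69 -8.32 -1.51] a [ 0.51 -9.27 -1.35] rows 9.0
```

{"api": "drive_tool", "payload": {"plan": [{"x":-2.7,"y":-8.3,"z":-1.5,"ax":0.5,"ay":-9.3,"az":-1.4,"hand":50},{"x":-2.7,"y":-8.3,"z":-1.5,"ax":0.5,"ay":-9.3,"az":-1.4,"hand":50},{"x":-2.7,"y":-8.3,"z":-1.5,"ax":0.5,"ay":-9.3,"az":-1.4,"hand":50},{"x":-2.7,"y":-8.3,"z":-1.5,"ax":0.5,"ay":-9.3,"az":-1.4,"hand":50},{"x":-2.7,"y":-8.3,"z":-1.5,"ax":0.5,"ay":-9.3,"az":-1.4,"hand":50},{"x":-2.7,"y":-8.3,"z":-1.5,"ax":0.5,"ay":-9.3,"az":-1.4,"hand":50},{"x":-2.7,"y":-8.3,"z":-1.5,"ax":0.5,"ay":-9.3,"az":-1.4,"hand":50},{"x":-2.7,"y":-8.3,"z":-1.5,"ax":0.5,"ay":-9.3,"az":-1.4,"hand":50}]}}

```text
clock: 17.2
eef_pos: [530.9, -17.7, 222.0]
tcp_rot: [-3.139, 0.126, 0.048]
contact_force: [2.0, 0.6, -2.2]
opening: 0.692
grasp_force: 65.3
```

```bash
python3 - <<'E'
from h import *
st();move(RG-cx_*80,RP);move(RG-cx_*80+[0,0,60],RP)
E
```

```text
17.2 [530.9 -17.7 222. ] [-0.03  0.29  1.76 -0.01  1.22  1.49] op 59.1 F [ 2.   0.6 -2.2] 65.3
xyz [-0.05 -2.31  1.74] a [-0.02 -0.46 -0.01] rows 3.0
xyz [-0.2  -2.31  0.54] a [-0.02 -0.46 -0.01] rows 3.0
```

{"api": "drive_tool", "payload": {"plan": [{"x":-0.2,"y":-2.3,"z":0.5,"ax":0,"ay":-0.5,"az":0,"hand":50},{"x":-0.2,"y":-2.3,"z":0.5,"ax":0,"ay":-0.5,"az":0,"hand":50},{"x":-0.2,"y":-2.3,"z":0.5,"ax":0,"ay":-0.5,"az":0,"hand":50},{"x":-0.05,"y":-2.3,"z":1.7,"ax":0,"ay":-0.5,"az":0,"hand":50},{"x":0.5,"y":-2.3,"z":2.3,"ax":0,"ay":-0.5,"az":0,"hand":50},{"x":0.8,"y":-2.3,"z":2.6,"ax":0,"ay":-0.5,"az":0,"hand":50},{"x":0.8,"y":-2.3,"z":2.6,"ax":0,"ay":-0.5,"az":0,"hand":50},{"x":0.8,"y":-2.3,"z":2.6,"ax":0,"ay":-0.5,"az":0,"hand":50}]}}

```text
clock: 18.0
eef_pos: [549.9, 96.6, 87.7]
tcp_rot: [-3.139, 0.175, 0.047]
contact_force: [0.2, -0.5, -1.7]
opening: 0.691
grasp_force: 65.4
```

```bash
python3 - <<'E'
from h import *
st();s=monitor.sense();R=Ro.from_euler('xyz',s["tcp_rot"]).as_matrix()
c=imaging.camera_info("wrist");w=imaging.grab_frame("wrist");np.save("pics/r5.npy",w)
o,cx,cy,cz=cass(c,R,s["eef_pos"],phi,-1,OFF,84);E=o+8*cx+60*cz-P0;print("back rel",np.round([E@cz_,E@cy_,-E@cx_],1),np.round([cx@cx_,cz@cz_],4))
print("pred cass",[(z,x,[np.round(proj(c,o+x*cx+y*cy+z*cz)).tolist() for y in(-30,30)]) for z,x in((120,-8),(120,8),(60,-8))])
print("pred walls x,z",[(x,z,[np.round(proj(c,P0+x*cz_-z*cx_+y*cy_)).tolist() for y in(-33,33)]) for x,z in((75,11),(64,11),(64,0),(44,0))])
hs=cv2.cvtColor(w,cv2.COLOR_RGB2HSV).astype(int);rd=((hs[...,0]<8)|(hs[...,0]>172))&(hs[...,1]>140)&(hs[...,2]>40);g=(hs[...,0]>50)&(hs[...,0]<95)&(hs[...,1]>60)
def run(m): b=np.where(np.diff(np.r_[0,m.astype(int),0]))[0].reshape(-1,2);return [(int(a),int(e-1)) for a,e in b if e-a>2]
for v in range(130,340,15): print(v,"G",run(g[v]),"R",run(rd[v]))
for u in(200,240,277,310): print("col",u,"G",run(g[:,u]),"R",run(rd[:,u]))
E
```

```text
18.0 [549.9  96.6  87.7] [0.16 0.51 1.76 0.03 1.04 1.67] op 59.0 F [ 0.2 -0.5 -1.7] 65.4
back rel [ 4.1 -2.4 18.3] [1. 1.]
pred cass [(120, -8, [[361.0, 290.0], [193.0, 290.0]]), (120, 8, [[355.0, 248.0], [198.0, 248.0]]), (60, -8, [[333.0, 317.0], [221.0, 317.0]])]
pred walls x,z [(75, 11, [[361.0, 218.0], [178.0, 218.0]]), (64, 11, [[354.0, 231.0], [186.0, 231.0]]), (64, 0, [[351.0, 206.0], [190.0, 207.0]]), (44, 0, [[342.0, 227.0], [202.0, 227.0]])]
130 G [] R []
145 G [(0, 97), (121, 165), (190, 350)] R []
160 G [(0, 108), (116, 171), (187, 352)] R []
175 G [(0, 103), (112, 169), (184, 354)] R []
190 G [(0, 165), (181, 356)] R []
205 G [(0, 162), (179, 358)] R []
220 G [(0, 87), (106, 139), (180, 357)] R []
235 G [(123, 153), (168, 183), (210, 225), (228, 239), (303, 314), (321, 335)] R [(241, 301)]
250 G [(141, 193)] R [(202, 350)]
265 G [(159, 197)] R [(199, 356)]
280 G [(161, 184)] R [(197, 359)]
295 G [] R [(204, 244), (246, 268), (287, 353)]
310 G [] R [(219, 223), (242, 245), (264, 269), (285, 290), (309, 311), (332, 336)]
325 G [] R [(231, 234), (248, 251), (265, 269), (283, 287), (301, 304), (319, 321)]
col 200 G [(145, 226)] R [(257, 289)]
col 240 G [(145, 227), (237, 245)] R [(229, 232), (247, 306)]
col 277 G [(145, 226)] R [(228, 292)]
col 310 G [(145, 246)] R [(248, 296), (309, 313), (353, 357)]
```

{"api": "drive_tool", "payload": {"plan": [{"x":0,"y":-0.065,"z":0,"ax":0,"ay":0,"az":0,"hand":50},{"x":0.06,"y":-0.065,"z":0.1,"ax":0,"ay":0,"az":0,"hand":50},{"x":0.13,"y":-0.065,"z":0.17,"ax":0,"ay":0,"az":0,"hand":50},{"x":0.21,"y":-0.065,"z":0.25,"ax":0,"ay":0,"az":0,"hand":50},{"x":0.21,"y":-0.065,"z":0.25,"ax":0,"ay":0,"az":0,"hand":50},{"x":0.21,"y":-0.065,"z":0.25,"ax":0,"ay":0,"az":0,"hand":50}]}}

```text
clock: 18.65
eef_pos: [559.3, 100.2, 74.3]
tcp_rot: [-3.14, 0.172, 0.047]
contact_force: [-0.2, 0.6, -3.2]
opening: 0.693
grasp_force: 65.6
```

```bash
python3 - <<'E'
from h import *
st();s=monitor.sense();R=Ro.from_euler('xyz',s["tcp_rot"]).as_matrix()
c=imaging.camera_info("wrist");w=imaging.grab_frame("wrist")
o,cx,cy,cz=cass(c,R,s["eef_pos"],phi,-1,OFF,84);E=o+8*cx+60*cz-P0;print("back rel",np.round([E@cz_,E@cy_,-E@cx_],1))
hs=cv2.cvtColor(w,cv2.COLOR_RGB2HSV).astype(int);rd=((hs[...,0]<8)|(hs[...,0]>172))&(hs[...,1]>140)&(hs[...,2]>40);g=(hs[...,0]>50)&(hs[...,0]<95)&(hs[...,1]>60)
def run(m): b=np.where(np.diff(np.r_[0,m.astype(int),0]))[0].reshape(-1,2);return [(int(a),int(e-1)) for a,e in b if e-a>2]
for v in (190,205,220,235,250,265,280): print(v,"G",run(g[v,:400]),"R",run(rd[v]))
for u in(215,277,335): print("col",u,"G",run(g[:,u]),"R",run(rd[:,u]))
print([(x,z,np.round(proj(c,P0+x*cz_-z*cx_)).tolist()) for x,z in((75,11),(64,11),(64,0),(44,0))])
print("wall->cass gap ref: top back edge",np.round(proj(c,o+8*cx+120*cz)),np.round(proj(c,o-8*cx+120*cz)))
E
```

```text
18.65 [559.3 100.2  74.3] [0.16 0.54 1.75 0.03 1.02 1.67] op 59.2 F [-0.2  0.6 -3.2] 65.6
back rel [4.2 0.8 1.8]
190 G [(0, 105), (116, 173), (190, 365)] R []
205 G [(0, 102), (111, 171), (187, 367)] R []
220 G [(0, 168), (185, 369)] R []
235 G [(0, 164), (183, 370)] R []
250 G [(0, 86), (96, 150), (181, 373)] R []
265 G [(0, 81), (119, 161), (168, 369)] R []
280 G [(142, 184)] R [(197, 359)]
col 215 G [(178, 267), (311, 315)] R [(268, 308)]
col 277 G [(178, 267)] R [(269, 292)]
col 335 G [(178, 267), (314, 318)] R [(269, 312)]
[(75, 11, [278.0, 262.0]), (64, 11, [278.0, 271.0]), (64, 0, [278.0, 244.0]), (44, 0, [278.0, 261.0])]
wall->cass gap ref: top back edge [277. 248.] [277. 290.]
```

{"api": "drive_tool", "payload": {"plan": [{"x":0.02,"y":0,"z":0.02,"ax":0,"ay":0,"az":0,"hand":50},{"x":0.05,"y":0,"z":0.06,"ax":0,"ay":0,"az":0,"hand":50},{"x":0.05,"y":0,"z":0.06,"ax":0,"ay":0,"az":0,"hand":50}]}}

```text
clock: 19.0
eef_pos: [560.5, 100.3, 72.8]
tcp_rot: [-3.139, 0.174, 0.047]
contact_force: [-7.8, -1.1, 18.5]
opening: 0.694
grasp_force: 67.6
```

{"api": "drive_tool", "payload": {"plan": [{"x":0.01,"y":0,"z":0.01,"ax":0,"ay":0,"az":0,"hand":50},{"x":0.02,"y":0,"z":0.02,"ax":0,"ay":0,"az":0,"hand":50},{"x":0.02,"y":0,"z":0.02,"ax":0,"ay":0,"az":0,"hand":50}]}}

```text
clock: 19.3
eef_pos: [560.5, 100.3, 72.7]
tcp_rot: [-3.139, 0.175, 0.047]
contact_force: [-14.9, -2.7, 30.3]
opening: 0.697
grasp_force: 69.0
```

{"api": "drive_tool", "payload": {"plan": [{"x":-0.03,"y":0,"z":-0.03,"ax":0,"ay":0,"az":0,"hand":50},{"x":-0.03,"y":0,"z":-0.03,"ax":0,"ay":0,"az":0,"hand":62},{"x":-0.03,"y":0,"z":-0.03,"ax":0,"ay":0,"az":0,"hand":66},{"x":-0.03,"y":0,"z":-0.03,"ax":0,"ay":0,"az":0,"hand":70},{"x":-0.03,"y":0,"z":-0.03,"ax":0,"ay":0,"az":0,"hand":74},{"x":-0.03,"y":0,"z":-0.03,"ax":0,"ay":0,"az":0,"hand":76},{"x":-0.03,"y":0,"z":-0.03,"ax":0,"ay":0,"az":0,"hand":76}]}}

```text
clock: 20.0
eef_pos: [560.9, 100.3, 71.5]
tcp_rot: [-3.14, 0.172, 0.047]
contact_force: [0.2, 0.2, -0.2]
opening: 0.888
grasp_force: 0.0
```

{"api": "drive_tool", "payload": {"plan": [{"x":0,"y":0,"z":-0.4,"ax":0,"ay":0,"az":0,"hand":78},{"x":0,"y":0,"z":-1,"ax":0,"ay":0,"az":0,"hand":80},{"x":0,"y":0,"z":-2,"ax":0,"ay":0,"az":0,"hand":85},{"x":0,"y":0,"z":-3,"ax":0,"ay":0,"az":0,"hand":85},{"x":0,"y":0,"z":-3.6,"ax":0,"ay":0,"az":0,"hand":85},{"x":0,"y":0,"z":-3.6,"ax":0,"ay":0,"az":0,"hand":85}]}}

```text
clock: 20.6
eef_pos: [594.7, 101.8, 254.0]
tcp_rot: [-3.139, 0.163, 0.047]
contact_force: [1.5, 0.5, -0.0]
opening: 0.998
grasp_force: 0.0
```

```bash
python3 - <<'E'
from h import *
st();seat(P0,"r");seat(PY-D,"y")
P0c=np.array([544,98,70.]);R=tool(cy_,cx_,cz_,np.radians(75),1)
E
```

```text
20.6 [594.7 101.8 254. ] [0.16 0.39 1.54 0.02 1.38 1.67] op 85.2 F [ 1.5  0.5 -0. ] 0.0
cassette x [-57.7  66.8] y [-28.7  31.2]
  x -55 y range [-26.4  30.5]
  x -30 y range [-28.4  31.4]
  x 0 y range [-28.9  31.5]
  x 30 y range [-28.8  31.1]
  x 50 y range [-28.2  30.3]
low wall x None
high wall x [67.8 89.8]
side walls y [-40.6  43.5]
cassette x [-60.6  67.8] y [-35.   29.5]
  x -55 y range [-29.1  29.4]
  x -30 y range [-33.3  29.5]
  x 0 y range [-35.   30.4]
  x 30 y range [-35.1  28.9]
  x 50 y range [-35.1  29.7]
low wall x None
high wall x [67.  88.9]
side walls y [-47.1  42.8]
```

{"api": "drive_tool", "payload": {"plan": [{"x":-3,"y":-5,"z":-2,"ax":0,"ay":0,"az":0,"hand":85},{"x":-3,"y":-5,"z":-2,"ax":0,"ay":0,"az":0,"hand":85},{"x":-3,"y":-5,"z":-2,"ax":0,"ay":0,"az":0,"hand":85},{"x":-3,"y":-5,"z":-2,"ax":0,"ay":0,"az":0,"hand":85},{"x":-3,"y":-5,"z":-2,"ax":0,"ay":0,"az":0,"hand":85},{"x":-5,"y":-6,"z":-2,"ax":0,"ay":0,"az":0,"hand":85},{"x":-5,"y":-6,"z":-2,"ax":0,"ay":0,"az":0,"hand":85},{"x":-5,"y":-6,"z":-2,"ax":0,"ay":0,"az":0,"hand":85}]}}

```text
clock: 21.5
eef_pos: [356.1, 383.7, 386.2]
tcp_rot: [3.141, 0.175, 0.046]
contact_force: [-0.6, -0.0, -0.2]
opening: 0.993
grasp_force: 0.0
```

```bash
cat > chk.py <<'E'
from h import *
st()
for n in("top","side"):
    c=imaging.camera_info(n);im=imaging.grab_frame(n);np.save(f"pics/{n}9.npy",im)
    hs=cv2.cvtColor(im,cv2.COLOR_RGB2HSV).astype(int)
    for nm,P in(("r",np.array([544,98,70.])),("y",np.array([539.5,202,70]))):
        m=((hs[...,0]<8)|(hs[...,0]>172))&(hs[...,1]>140)&(hs[...,2]>50) if nm=="r" else (hs[...,0]>21)&(hs[...,0]<37)&(hs[...,1]>140)&(hs[...,2]>70)
        p=proj(c,P);u0,v0=p.astype(int);k=np.zeros_like(m);k[v0-30:v0+30,u0-26:u0+26]=1;m=(m&k).astype(np.uint8)
        # cast onto front-face plane (h=16): extents in pocket frame
        M,R,t=[np.array(c[q]) for q in("mtx","R","t")];C=-R.T@t;nn=-cx_
        v,u=np.where(m);d=(R.T@np.linalg.solve(M,np.stack([u,v,np.ones(len(u))]))).T
        X=C+d*(((P+nn*16-C)@nn)/(d@nn))[:,None]-P;a,b=X@cz_,X@cy_
        k=(abs(b)<36)&(a>-66)
        a,b=a[k],b[k];q=(a<-16)
        print(n,nm,len(a),"x",np.round([np.percentile(a,1),np.percentile(a,99)],1),"y",np.round([np.percentile(b,1),np.percentile(b,99)],1),"plain centroid",np.round([a[q].mean(),b[q].mean()],1))
E
python3 chk.py
```

```text
21.5 [356.1 383.7 386.2] [0.75 0.15 1.57 0.11 1.56 2.26] op 84.8 F [-0.6 -0.  -0.2] 0.0
top r 397 x [-65.1  59.2] y [-29.6  31. ] plain centroid [-42.6   0.5]
top y 422 x [-65.   60.3] y [-31.2  30. ] plain centroid [-41.9  -0.5]
side r 404 x [-64.9  54.2] y [-35.3  28.3] plain centroid [-41.7  -3.7]
side y 373 x [-65.1  54.5] y [-35.5  28.8] plain centroid [-41.5  -4.2]
```

Both fixed cameras show red and yellow in the same position in their pockets to within 1 mm along, across and in height, and both lie straight. I'm handing the job in.

```bash
python3 -c "
from rig import r
print(r.sign_off())"
```

```text
the job is handed in; nothing more can be done
None
```

I laid the red and yellow cassettes bits-up in the pockets of their own colours, released them at rest, and handed the job in at about 21.5 s. The last camera check showed both straight and seated alike to within 1 mm; no verdict came back, and I did not re-measure the other bench items.

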